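Start a leaning coach screw square with a T-handled socket key

ROBOT

A 6-joint arm with a two-finger parallel gripper is mounted at the origin on the work surface. World frame = base frame: x ahead of the robot, y to its left, z up, the work surface at z = 0. Lengths are in m, angles in rad, forces in N, time in s.
With the tool pointing down it reaches from about 0.375 to 0.975 m from the base axis. Payload 3.8 kg.
Tool frame: the origin (TCP) lies on the centre line of the jaws, within the pads' length; the fingertips stand 14 mm ahead of it and the grasp point (between the pads) lies 5 mm behind it; z points along the fingers, x is the direction in which the jaws open and shut, and the axes are right-handed (so a half turn about z gives the same grasp; the last joint's range is limited). The gripper opens to 85 mm and grips with 20 to 120 N. Pads are 22 mm wide; open, the fingers measure 114 mm over their backs; the gripper's body (76 mm by 85 mm) begins 54 mm behind the grasp point. The pads swing forward as they close: fully open they stand 13 mm farther back than shut.
Start: joints at [-1.36, 0.264, 1.604, -0, 1.274, -0.037], TCP at [0.166, -0.654, 0.225] pointing down, gripper open.
Joint ranges: [-2.63, 2.63], [-0.94, 2.18], [0.31, 2.57], [-1.31, 4.45], [0, 2.66], [-2.55, 2.55]. Speed limits (rad/s): [2.57, 2.57, 3.14, 3.14, 3.14, 3.14].

INTERFACE

Orientations are given as a rotation vector (axis times angle).
In Python, from workcell import bot gives the robot as it stands. The module is installed in compiled form; this text tells all that it offers.
- The arm moves only by the tool arm_command, never from a script. Its argument "steps" is one flat list of numbers, 7 for each row, row after row: the shift along the tool's x, y, z in units of 30 mm (1.0 is 30 mm), then the turn, a rotation vector about the tool's x, y, z in units of 6 degrees (1.0 is 6 degrees), then the opening, from 0 (shut) to 1 (fully open). In form: [tx, ty, tz, ax, ay, az, fingers, tx, ty, tz, ax, ay, az, fingers, ...]. A call has 1 to 10 rows; each row shifts and turns the commanded pose from where the row before left it, along the tool's axes as they then stand; what a row does not reach is not made up. A row lasts 1/8 s, in which the tool goes at most 62.5 mm and 10.7 degrees, less where a joint would pass 70% of its speed; a pose out of reach is approached as far as the arm can. A call is refused whole if a number of a shift passes 1 or a number of a turn 1, either way. A call with a gripper value outside its range is refused whole. The fingers move at their own pace and stop on an object; "squeeze" is the grip in N (left out, the last holds). Time passes only in rows, so rows that do not move let the fingers close. It gives the time, the measured TCP pose, the force and the opening at its end, in the units of the state.
- bot.read_state(): the state, without advancing time (a new reading comes with each control period).
- bot.read_camera(name): name is "scene" or "top"; returns a dict with "img" (400x640x3 uint8, red, green, blue), "camera_matrix" (3x3 intrinsics, pixels), "pose" (4x4, takes a point from camera to world coordinates). Camera axes: x right, y down, z forward; pixel columns grow to the right and rows downward; lengths in m; the calibration is good to about 2 mm. A picture is of the moment at which its call begins. There is no depth.
- bot.finish_job(): hands the job in, once; it reports no verdict.
The state is a dict: "time": time; "q": joint angles; "joint_vel": joint speeds; "joint_torque": joint torques, N m; "tool_pos": TCP position; "tcp_rot": TCP orientation; "wrist_force": force on the tool from outside, world axes, zero at the start; "torque": the same for the moment, N m; "width": opening from 0.0 (shut) to 1.0 (fully open).
Only numpy, scipy, OpenCV 4.12 (cv2) and the standard library are available. Lean on these libraries where they do the work, as an engineer would, in place of code of your own. Each camera call takes 0.05 s, during which the arm holds its last target.

TASK

One coach screw of this laundry-bag hook board has only been poked into its pilot hole and leans. Take the T-handled square-socket driver from its rack, work the socket well down over that screw's head, stand the screw square to the board before you turn it, then start it at least half a turn clockwise, keeping it square and never leaning hard on it. Hang the driver back upright in its rack, leave the screw standing square, and disturb nothing else.

Things in the scene. Friction and masses are not known exactly. Their poses are not given: they have to be found in the camera images.
- screw_head (a point): middle of the loose coach screw's head; it is the one head standing high on a bare zinc shank (the others are driven home on washers). Zinc steel, square, 17 mm across flats, 8.6 mm high: plain sides for the lower 5 mm, then a crown tapering to 11 mm square. This point is 4.3 mm below its top and 39 mm above the hole; its z axis runs up the screw. Which way the flats face is not given.
- screw_hole (a point): centre of the hole in the hook plate where that screw stands, on the plate's top face, 45 mm above the table; z axis up, square to the board. The screw pivots here, leaning 4 to 8 degrees at the start any way round, held by light friction (about 1.5 N sideways at the head moves it; it stays where it is put).
- screw (a joint): turn of that screw in rad, 0 at the start, growing clockwise seen from above; turning takes about 0.12 N m, and a full turn draws it 4.5 mm down.
- driver_grip (a point): middle of the socket driver's black cross bar: bar 96 mm long (this point's y axis), 20 mm thick (x), 24 mm high; z axis up the driver. The driver is 148 mm long, about 0.22 kg, upright in one rack slot at the start; steel shaft 10 mm thick; a 25 mm collar 7 mm high (underside 30 mm below this point) rests on the rack.
- socket_mouth (a point): centre of the mouth of the driver's square steel socket, 136 mm below the bar's middle; socket 27 mm square outside, bore 19 mm square and 12 mm deep, flats parallel to the bar's sides; it slips on only with its flats within about 7 degrees of the head's, and may need turning on the crown, lightly pressed, till it drops.
- slot_left (a point): seat of the rack's left slot (larger y), on top of its 5 mm comb plate, 122 mm above the table; the collar rests here. x axis points to the slot's closed end, away from the robot; y to the left. The slot is 15 mm wide and open to -x, 25 mm in front of this point: the driver leaves by a small lift and a slide to -x. The bar lies along y.
- slot_right (a point): seat of the rack's right slot, 130 mm to the right of the left one and like it. One slot holds the socket driver, the other a hex key; which is which varies.
- hexkey_grip (a point): middle of the cross bar of the other T-handle, a hex key (bar 84 mm, thin 6 mm shaft, no socket): leave it.
- hook: the galvanised hook plate with the loose screw: 130 x 42 x 5 mm, flat on the board; origin under its centre, the hole 45 mm to -x of it, the hook rising from its middle to 75 mm above the plate. Two like hooks, finished, stand beside it on the same fixed pine board (440 x 140 x 40 mm).
- washer_jar: jar of washers, 72 mm wide, 85 mm high, between rack and board at the far side; leave it. Origin under its centre.
There are look-alikes about, which are no part of the job. Leave any orange or yellow look-alike of the part that bears driver_grip alone.

How it is judged:
On the way, in this order (a step that is already met when the one before it is completed fails the run):
1. the socket is well down over the loose screw's head and the screw stands square, not yet turned (z of screw_head in the frame of socket_mouth above 0.004 m and horizontal distance between screw_head and socket_mouth below 0.005 m and angle between screw_head's own z axis and vertical below 0.05 rad and value of joint screw between -0.5 and 0.35 rad), for 0.2 s.
2. the screw is turned clockwise by the half turn, square (value of joint screw above 2.8 rad and angle between screw_head's own z axis and vertical below 0.065 rad), for 0.1 s.
At the end, for the whole second after the job is handed in: the screw is turned at least 2.8 rad clockwise and stands within 0.065 rad of square; the driver hangs upright (within 0.1 rad) in a rack slot, its collar on the comb, the bar's middle 24 to 38 mm above the slot's seat and within 12 mm of it sideways, released (all of step 2 and angle between driver_grip's own z axis and vertical below 0.1 rad and ((horizontal distance between driver_grip and slot_left below 0.012 m and z of driver_grip in the frame of slot_left between 0.024 and 0.038 m) or (horizontal distance between driver_grip and slot_right below 0.012 m and z of driver_grip in the frame of slot_right between 0.024 and 0.038 m))); the robot touches nothing.
It fails at once if the screw is turned while it leans over 0.085 rad (value of joint screw above 0.45 rad and angle between screw_head's own z axis and vertical above 0.085 rad).
It fails at once if the screw or its hook is leaned on with over 25 N (contact force between anything else and hook above 25 N).
It fails at once if a bystander is shifted over 30 mm (distance of any of hexkey_grip, washer_jar from where it was at the start of the episode above 0.03 m).
It also fails if it takes over 72 s, if anything falls off the work surface, if the arm or the gripper's body presses on something with over 40 N, if the wrist force passes 120 N, or if a joint passes its speed limit or range.

## Working session

There is one attempt and no reset: what is moved stays moved. The work goes in short steps, Python scripts to look and compute and a tool call to move; the robot and the scene stay as the last step left them, time stands still between calls to the robot, and variables do not carry over. Pictures are saved under pics/ and viewed, and the job is handed in when it is done.

Besides the shell and the picture viewer there is one more tool, called as a command line: name --argument value ..., lists and objects as JSON in quotes. arm_command: Moves the arm, as the interface text tells. Its arguments: {"type":"object","properties":{"steps":{"type":"array","items":{"type":"number"}},"squeeze":{"type":"number"}},"required":["steps"]}

```bash
mkdir -p pics; cat > h.py <<'E'
import numpy as np, cv2
from workcell import bot
from scipy.spatial.transform import Rotation as R
def cam(n):
    c=bot.read_camera(n); return c['img'],np.array(c['camera_matrix']),np.array(c['pose'])
def save(n,f,crop=None,s=1):
    i,K,P=cam(n)
    cv2.imwrite('pics/full_'+f,i[:,:,::-1])
    if crop: i=i[crop[1]:crop[3],crop[0]:crop[2]]
    if s!=1: i=cv2.resize(i,None,fx=s,fy=s,interpolation=cv2.INTER_CUBIC)
    cv2.imwrite('pics/'+f,i[:,:,::-1]); return K,P
def ray(K,P,uv):
    d=P[:3,:3]@np.linalg.inv(K)@np.array([uv[0],uv[1],1.]); return P[:3,3],d/np.linalg.norm(d)
def onz(K,P,uv,z):
    o,d=ray(K,P,uv); return o+d*(z-o[2])/d[2]
def proj(K,P,X):
    x=P[:3,:3].T@(np.asarray(X)-P[:3,3]); x=K@x; return x[:2]/x[2]
def tri(r1,r2):
    (a,b),(c,d)=r1,r2
    A=np.stack([b,-d],1); t=np.linalg.lstsq(A,c-a,rcond=None)[0]
    p,q=a+b*t[0],c+d*t[1]; return (p+q)/2,np.linalg.norm(p-q)
def st():
    s=bot.read_state(); r=R.from_rotvec(s['tcp_rot']).as_matrix()
    print('t',s['time'],'pos',np.round(s['tool_pos'],4),'w',round(s['width'],3)); print(np.round(r,4)); print('F',np.round(s['wrist_force'],2),'T',np.round(s['torque'],3),'q',np.round(s['q'],3)); return s,r
E
python3 - <<'E'
from h import *
np.set_printoptions(suppress=True,precision=4)
st()
for n in('scene','top'):
    K,P=save(n,n+'0.png'); print(n,K,P)
E
```

```text
t 0.0 pos [ 0.1654 -0.6536  0.2233] w 0.997
[[ 0.2453 -0.9695 -0.0005]
 [-0.9695 -0.2453  0.0022]
 [-0.0023 -0.0001 -1.    ]]
F [-0.31  0.35  0.02] T [ 0.004 -0.046 -0.001] q [-1.36   0.265  1.605 -0.     1.274 -0.037]
scene [[450.4794   0.     325.4954]
 [  0.     450.4794 192.7527]
 [  0.       0.       1.    ]] [[-0.5588  0.4886 -0.6701  1.3848]
 [ 0.829   0.3054 -0.4686  0.5706]
 [-0.0242 -0.8173 -0.5757  0.8677]
 [ 0.      0.      0.      1.    ]]
top [[412.5045   0.     321.5651]
 [  0.     412.5045 200.9414]
 [  0.       0.       1.    ]] [[-0.019  -0.9822  0.1867  0.2851]
 [-0.9998  0.0185 -0.0047 -0.0515]
 [ 0.0011 -0.1868 -0.9824  1.1692]
 [ 0.      0.      0.      1.    ]]
```

View pics/scene0.png

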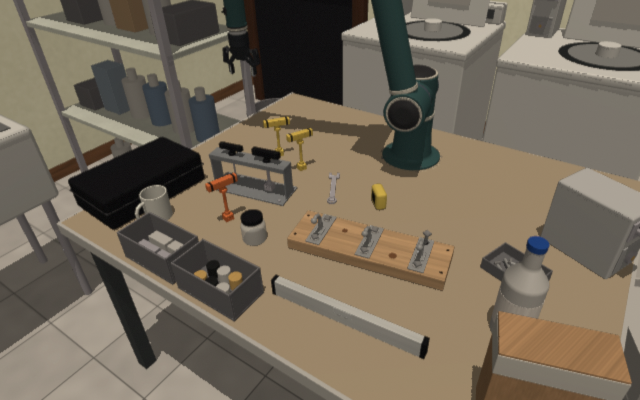

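View pics/top0.png

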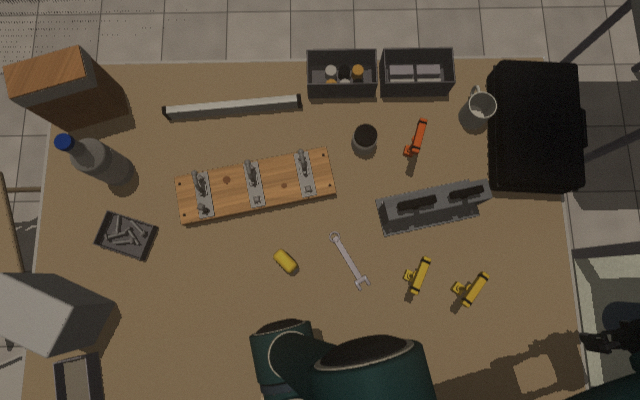

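```bash
python3 - <<'E'
import cv2
a=cv2.imread('pics/full_top0.png');b=cv2.imread('pics/full_scene0.png')
cv2.imwrite('pics/t1.png',cv2.resize(a[140:230,170:340],None,fx=4.5,fy=4.5,interpolation=cv2.INTER_CUBIC))
cv2.imwrite('pics/t2.png',cv2.resize(a[165:245,365:505],None,fx=5.5,fy=5.5,interpolation=cv2.INTER_CUBIC))
cv2.imwrite('pics/s1.png',cv2.resize(b[205:285,285:460],None,fx=4.5,fy=4.5,interpolation=cv2.INTER_CUBIC))
cv2.imwrite('pics/s2.png',cv2.resize(b[135:210,200:300],None,fx=7,fy=7,interpolation=cv2.INTER_CUBIC))
E
```

```text
(no output)
```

View pics/t1.png

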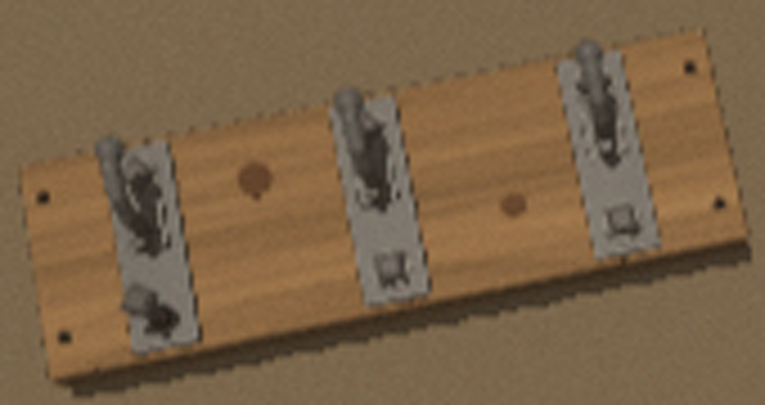

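View pics/t2.png

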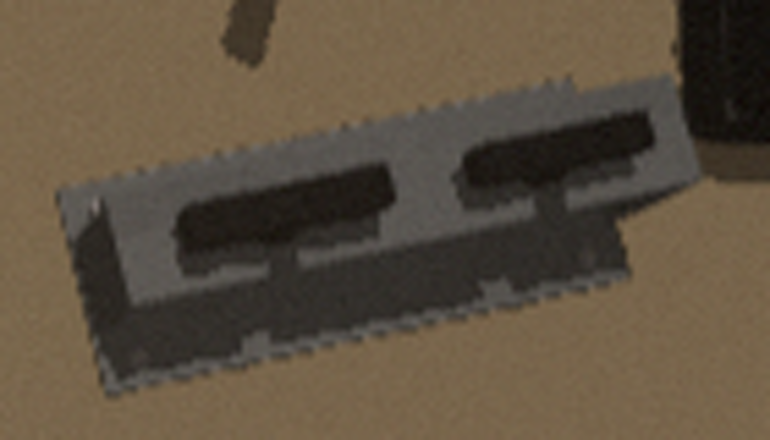

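View pics/s1.png

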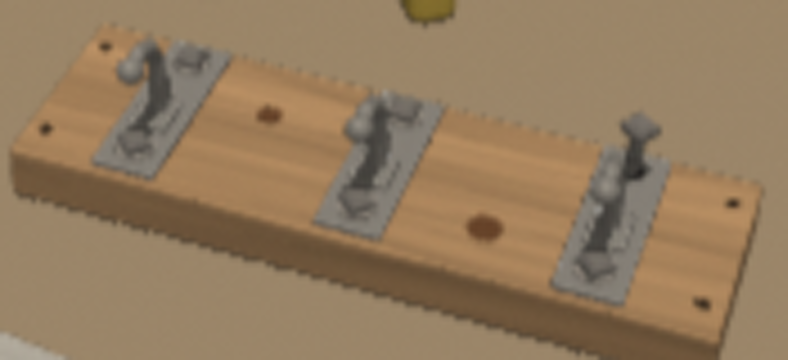

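View pics/s2.png

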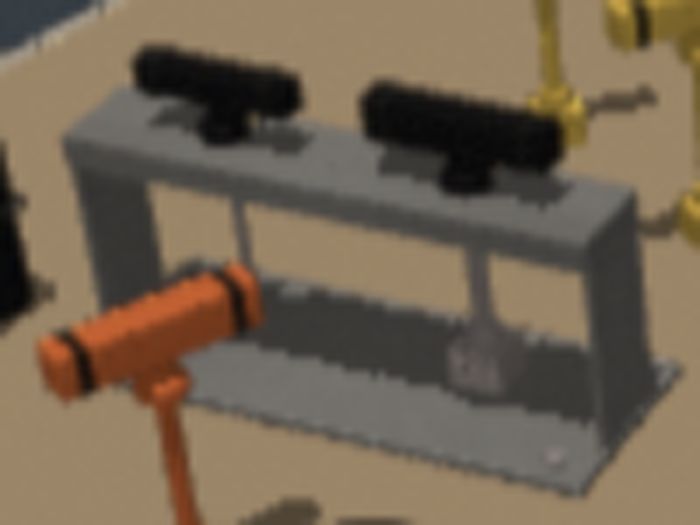

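```bash
python3 - <<'E'
from h import *
np.set_printoptions(suppress=True,precision=4)
i,K,P=cam('top'); j,Ks,Ps=cam('scene')
m=(i.max(2)<45).astype(np.uint8); m[:,:390]=0; m[:,486:]=0; m[:180]=0; m[235:]=0
n,l,s,c=cv2.connectedComponentsWithStats(m)
for k in range(1,n):
    if s[k,4]>60:
        r=cv2.minAreaRect(np.argwhere(l==k)[:,::-1].astype(np.float32)); print('top',s[k],c[k],r)
        bx=cv2.boxPoints(r); X=np.array([onz(K,P,p,.158) for p in bx]); print(X, np.linalg.norm(X-np.roll(X,1,0),axis=1),onz(K,P,r[0],.155))
m=(j.max(2)<45).astype(np.uint8); m[:,:216]=0; m[:,285:]=0; m[:138]=0; m[165:]=0
n,l,s,c=cv2.connectedComponentsWithStats(m)
for k in range(1,n):
    if s[k,4]>30: print('sc',s[k],c[k]) ; 
# head
p,e=tri(ray(K,P,(201,206.7)),ray(Ks,Ps,(427,233.3))); print('head',p,e)
# finished plate lines etc: plate outer corners
# plates at z .045 (top view, crop coords)
for nm,pts in dict(loose=[(168,140),(200,342),(135,353)],mid=[(330,105),(395,97),(430,292),(365,306)],right=[(558,62),(622,52),(660,245),(597,258)],board=[(18,168),(705,30),(750,238),(52,380)]).items():
    z=.045 if nm!='board' else .04
    X=np.array([onz(K,P,(170+a/4.5,140+b/4.5),z) for a,b in pts]); print(nm,X)
E
```

```text
top [449 185  35  15 296] [465.75   192.6588] ((466.32940673828125, 193.5153350830078), (10.578996658325195, 34.923431396484375), 77.73522186279297)
[[ 0.494  -0.3739  0.158 ]
 [ 0.5115 -0.4612  0.158 ]
 [ 0.4849 -0.4644  0.158 ]
 [ 0.4676 -0.3775  0.158 ]] [0.0267 0.089  0.0268 0.0886] [ 0.49   -0.4203  0.155 ]
top [397 195  40  16 362] [416.4171 203.0856] ((416.75372314453125, 204.21798706054688), (11.829346656799316, 39.81187057495117), 78.2317123413086)
[[ 0.4699 -0.242   0.158 ]
 [ 0.4887 -0.3406  0.158 ]
 [ 0.4592 -0.3446  0.158 ]
 [ 0.4406 -0.2464  0.158 ]] [0.0296 0.1005 0.0298 0.0999] [ 0.4651 -0.294   0.155 ]
sc [220 142  23  14 174] [230.7816 147.8161]
sc [252 147  28  16 259] [265.6409 154.2162]
head [0.4823 0.2657 0.0822] 0.0006484111676767745
loose [[0.5902 0.2627 0.045 ]
 [0.4621 0.239  0.045 ]
 [0.4561 0.2785 0.045 ]]
mid [[0.611  0.1619 0.045 ]
 [0.6154 0.1212 0.045 ]
 [0.4906 0.0984 0.045 ]
 [0.4826 0.1383 0.045 ]]
right [[ 0.6364  0.0188  0.045 ]
 [ 0.6422 -0.0217  0.045 ]
 [ 0.5175 -0.0435  0.045 ]
 [ 0.51   -0.0045  0.045 ]]
board [[ 0.5752  0.3573  0.04  ]
 [ 0.6574 -0.0744  0.04  ]
 [ 0.5219 -0.0995  0.04  ]
 [ 0.4411  0.3302  0.04  ]]
```

```bash
python3 - <<'E'
from h import *
np.set_printoptions(suppress=True,precision=4)
i,K,P=cam('top'); j,Ks,Ps=cam('scene')
print('drv',tri(ray(K,P,(416.75,203.8)),ray(Ks,Ps,(265.6,153.9))),'hex',tri(ray(K,P,(466.2,193.3)),ray(Ks,Ps,(230.8,147.6))))
hs=cv2.cvtColor(i,cv2.COLOR_RGB2HSV);hj=cv2.cvtColor(j,cv2.COLOR_RGB2HSV)
for nm,h in(('t',hs),('s',hj)):
    m=((h[...,0]>20)&(h[...,0]<33)&(h[...,1]>170)&(h[...,2]>60)).astype(np.uint8)
    n,l,s,c=cv2.connectedComponentsWithStats(m)
    for k in range(1,n):
        if s[k,4]>20: print(nm,s[k],c[k])
print('yel',tri(ray(K,P,(420,275)),ray(Ks,Ps,(300,136))),tri(ray(K,P,(471,289)),ray(Ks,Ps,(278,123))))
cv2.imwrite('pics/t3.png',cv2.resize(i[195:220,185:220],None,fx=20,fy=20,interpolation=cv2.INTER_CUBIC)[:,:,::-1])
cv2.imwrite('pics/s3.png',cv2.resize(j[222:252,410:445],None,fx=18,fy=18,interpolation=cv2.INTER_CUBIC)[:,:,::-1])
E
```

```text
drv (array([ 0.4683, -0.2971,  0.1468]), np.float64(0.002479184860733291)) hex (array([ 0.4936, -0.4252,  0.144 ]), np.float64(0.0026269981183451975))
t [274 250  23  23 283] [284.8657 260.5901]
t [410 262  19  27 216] [420.0972 275.0972]
t [404 270  13  11  62] [408.9032 274.3387]
t [465 276  21  27 224] [475.3036 288.7812]
t [451 282  14  12  76] [457.2895 287.4079]
t [410 289   8   5  23] [413.8261 291.2609]
t [463 301   7   6  27] [465.8519 303.5556]
yel (array([ 0.2907, -0.2961,  0.131 ]), np.float64(0.0014506432115039883)) (array([ 0.2554, -0.4202,  0.1335]), np.float64(0.0019208498761798193))
```

View pics/t3.png

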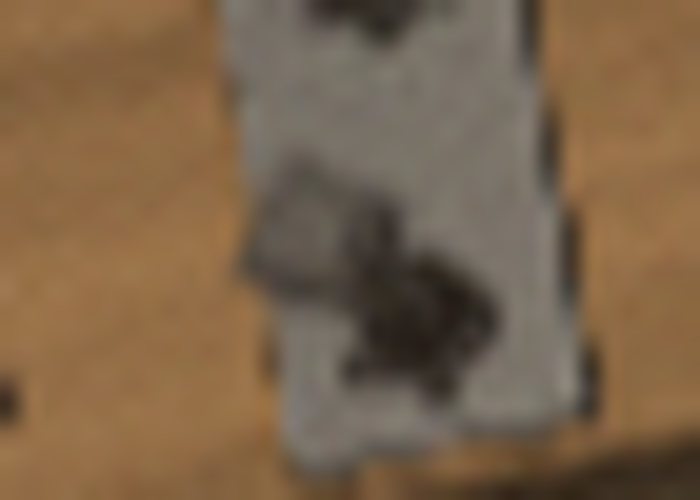

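View pics/s3.png

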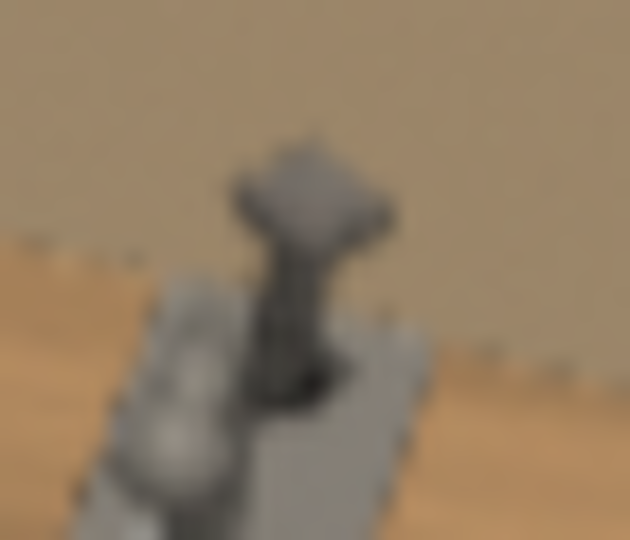

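```bash
python3 - <<'E'
from h import *
np.set_printoptions(suppress=True,precision=4)
i,K,P=cam('top'); j,Ks,Ps=cam('scene')
for nm,pts in dict(R=[(230,58),(150,178),(95,163)],M=[(440,102),(380,240),(313,222)],L=[(668,160),(625,303),(552,287)],board=[(103,24),(763,187),(720,345),(12,150)]).items():
    X=np.array([onz(Ks,Ps,(285+a/4.5,205+b/4.5),.045 if len(nm)==1 else .04) for a,b in pts]); print(nm,X)
    if len(nm)==1: print(' centre',(X[0]+X[2])/2, 'len',np.linalg.norm(X[0]-X[1]),np.linalg.norm(X[2]-X[1]))
q=lambda a,b:(410+a/18-.0,222+b/18)
a,b=[onz(Ks,Ps,q(*p),.081) for p in((235,190),(395,215))]; print('diag',a,b,b-a,np.degrees(np.arctan2(*(b-a)[1::-1])))
print('base scene',[onz(Ks,Ps,q(*p),.045) for p in((290,390),(300,385))])
t=lambda a,b:(185+a/20,195+b/20)
print('head top corners',np.array([onz(K,P,t(*p),.081) for p in((300,155),(248,262),(395,215),(350,300))]))
print(tri(ray(K,P,t(318,235)),ray(Ks,Ps,q(314,200))))
# predicted pixel of hole, head
for X in((.479,.2632,.045),(.479,.2632,.084)): print(X,(proj(K,P,X)-[185,195])*20,(proj(Ks,Ps,X)-[410,222])*18)
E
```

```text
R [[ 0.5169 -0.0009  0.045 ]
 [ 0.641   0.0216  0.045 ]
 [ 0.6479 -0.0147  0.045 ]]
 centre [ 0.5824 -0.0078  0.045 ] len 0.1261880433272547 0.03692298151031182
M [[0.4837 0.1356 0.045 ]
 [0.6135 0.1655 0.045 ]
 [0.6213 0.1248 0.045 ]]
 centre [0.5525 0.1302 0.045 ] len 0.13317547784354292 0.04144435187852496
L [[0.4587 0.2782 0.045 ]
 [0.5842 0.3057 0.045 ]
 [0.5947 0.266  0.045 ]]
 centre [0.5267 0.2721 0.045 ] len 0.12847535381948047 0.04102653359431879
board [[ 0.5263 -0.0967  0.04  ]
 [ 0.4456  0.3338  0.04  ]
 [ 0.581   0.3609  0.04  ]
 [ 0.6612 -0.0691  0.04  ]]
diag [0.4839 0.2549 0.081 ] [0.4766 0.2771 0.081 ] [-0.0073  0.0222  0.    ] 108.20819129306635
base scene [array([0.4812, 0.2665, 0.045 ]), array([0.4793, 0.2673, 0.045 ])]
head top corners [[0.4932 0.2695 0.081 ]
 [0.4787 0.2759 0.081 ]
 [0.4847 0.2564 0.081 ]
 [0.4733 0.2621 0.081 ]]
(array([0.4818, 0.2663, 0.0827]), np.float64(0.0002618834997991783))
(0.479, 0.2632, 0.045) [416.8185 302.5417] [275.3062 373.9615]
(0.479, 0.2632, 0.084) [336.5995 254.3356] [302.4749 175.7763]
```

arm_command --steps '[0, 0, -0.15, 0, 0, -1, 0.7, 0, 0, -0.15, 0, 0, -1, 0.7, 0, 0, -0.15, 0, 0, -1, 0.7, 0, 0, -0.15, 0, 0, -1, 0.7, 0, 0, -0.15, 0, 0, -1, 0.7, 0, 0, -0.15, 0, 0, -1, 0.7, 0, 0, -0.15, 0, 0, -1, 0.7, 0, 0, 0, 0, 0, -1, 0.7, 0, 0, 0, 0, 0, -1, 0.7, 0, 0, 0, 0, 0, -1, 0.7]' --squeeze 70

```text
time: 1.65
tool_pos: [0.1656, -0.6544, 0.2562]
tcp_rot: [3.112, -0.426, 0.0]
wrist_force: [-0.2, 0.4, -0.1]
width: 0.699
```

arm_command --steps '[0, 0, 0, 0, 0, -1, 0.7, 0, 0, 0, 0, 0, -1, 0.7, 0, 0, 0, 0, 0, -1, 0.7, 0, 0, 0, 0, 0, -1, 0.7, 0, 0, 0, 0, 0, -0.45, 0.7]'

```text
time: 2.28
tool_pos: [0.1655, -0.6544, 0.2561]
tcp_rot: [3.127, 0.301, -0.0]
wrist_force: [0.3, -0.4, -0.2]
width: 0.7
```

```bash
cat >> h.py <<'E'
def plan(T,yaw=None):
    s,r=st(); d=np.array(T)-s['tool_pos']
    print('shift units',np.round(r.T@d/.03,3),'yaw now',np.degrees(np.arctan2(r[1,0],r[0,0])), 'tilt rotvec to vertical (tool,units)',np.round(np.degrees(np.cross(r[:,2],[0,0,-1]))@r/6,3))
E
python3 -c "
from h import *
plan([.467,-.295,.22])"
```

```text
t 2.275 pos [ 0.1655 -0.6544  0.2561] w 0.7
[[ 9.816e-01  1.910e-01 -0.000e+00]
 [ 1.910e-01 -9.816e-01 -1.000e-04]
 [-0.000e+00  1.000e-04 -1.000e+00]]
F [ 0.26 -0.41 -0.21] T [ 0.004 -0.014 -0.016] q [-1.36   0.247  1.567 -0.     1.328 -1.552]
shift units [12.152 -9.839  1.202] yaw now 11.014020563091172 tilt rotvec to vertical (tool,units) [ 0.001  0.    -0.   ]
```

arm_command --steps '[0.95, -0.75, 0, 0, 0, 0, 0.7, 0.95, -0.75, 0, 0, 0, 0, 0.7, 0.95, -0.75, 0, 0, 0, 0, 0.7, 0.95, -0.75, 0, 0, 0, 0, 0.7, 0.95, -0.75, 0, 0, 0, 0, 0.7, 0.95, -0.75, 0, 0, 0, 0, 0.7, 0.95, -0.75, 0, 0, 0, 0, 0.7, 0.95, -0.75, 0, 0, 0, 0, 0.7, 0.95, -0.75, 0, 0, 0, 0, 0.7, 0.95, -0.75, 0, 0, 0, 0, 0.7]'

```text
time: 3.52
tool_pos: [0.4036, -0.3786, 0.2563]
tcp_rot: [3.127, 0.298, 0.001]
wrist_force: [-1.3, 0.2, -0.3]
width: 0.7
```

arm_command --steps '[0.95, -0.8, 0.2, 0, 0, 0, 0.7, 0.9, -0.8, 0.5, 0, 0, 0, 0.7, 0.7, -0.7, 0.5, 0, 0, 0, 0.7, 0, 0, 0, 0, 0, 0, 0.7]'

```text
time: 4.03
tool_pos: [0.4649, -0.2953, 0.2186]
tcp_rot: [-3.125, -0.303, 0.003]
wrist_force: [-0.3, -0.3, 0.6]
width: 0.703
```

```bash
python3 -c "
from h import *
plan([.467,-.295,.149])
save('top','t4.png',(340,120,540,270),4);save('scene','s4.png',(170,80,330,210),5)"
```

```text
t 4.025 pos [ 0.4649 -0.2953  0.2186] w 0.703
[[ 0.9814  0.192  -0.0022]
 [ 0.192  -0.9814  0.0018]
 [-0.0018 -0.0022 -1.    ]]
F [-0.29 -0.28  0.58] T [-0.052  0.054  0.006] q [-0.611  0.035  1.876  0.     1.233 -0.804]
shift units [0.074 0.009 2.321] yaw now 11.068635577356213 tilt rotvec to vertical (tool,units) [-0.021  0.017 -0.   ]
```

View pics/t4.png

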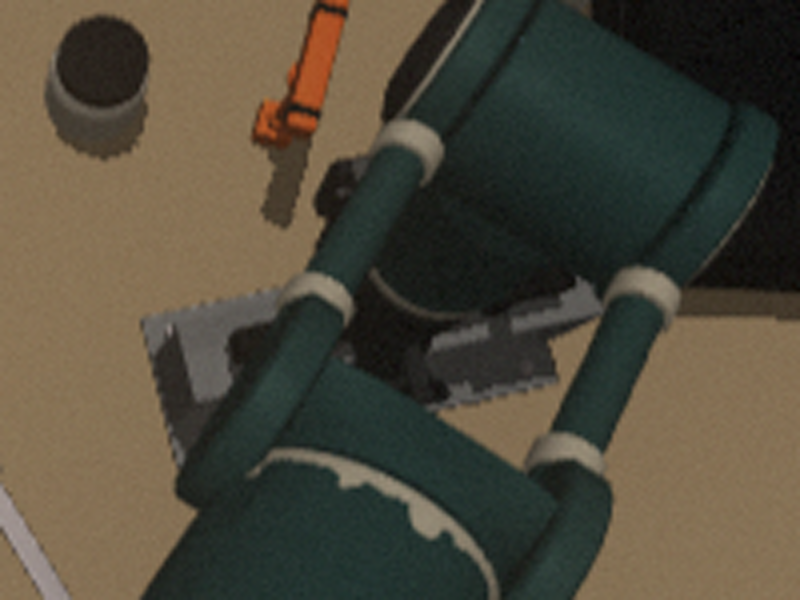

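View pics/s4.png

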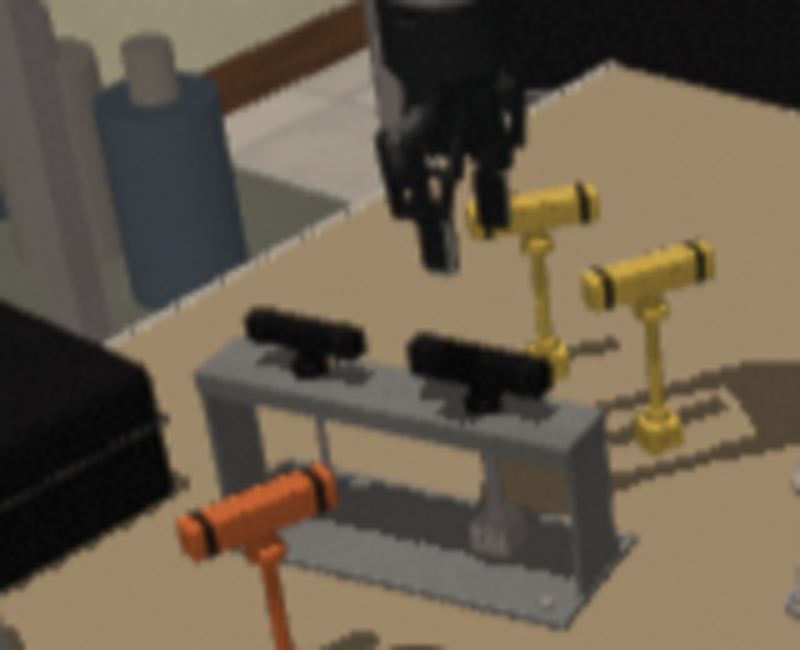

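```bash
python3 -c "
from h import *
i,K,P=cam('scene')
for X in([.4649,-.2953,.2046],[.465,-.295,.152],[.467,-.295,.152],[.465,-.299,.152]): print(proj(K,P,X),(proj(K,P,X)-[170,80])*5)
i,K,P=cam('top')
"
```

```text
[265.28117823 137.58594378] [476.40589117 287.92971892]
[267.00518873 152.2926899 ] [485.02594366 361.46344949]
[266.59905637 152.56208288] [482.99528183 362.8104144 ]
[266.04124295 151.9622134 ] [480.20621475 359.811067  ]
```

arm_command --steps '[0.05, 0, 0.6, 0, 0, 0, 0.7, 0.02, 0, 0.6, 0, 0, 0, 0.7, 0, 0, 0.3, 0, 0, 0, 0.7, 0, 0, 0, 0, 0, 0, 0.7]'

```text
time: 4.72
tool_pos: [0.4659, -0.2964, 0.1732]
tcp_rot: [-3.125, -0.298, 0.004]
wrist_force: [-0.2, -0.2, 0.0]
width: 0.696
```

```bash
python3 -c "
from h import *
plan([.467,-.295,.149])
save('top','t5.png',(380,160,480,235),8);save('scene','s5.png',(220,100,320,175),8)"
```

```text
t 4.725 pos [ 0.4659 -0.2964  0.1732] w 0.696
[[ 0.982   0.1888 -0.0027]
 [ 0.1888 -0.982   0.0019]
 [-0.0023 -0.0024 -1.    ]]
F [-0.19 -0.16  0.01] T [ 0.013 -0.026  0.008] q [-0.612  0.074  1.922 -0.     1.149 -0.802]
shift units [ 0.045 -0.038  0.807] yaw now 10.88468364498744 tilt rotvec to vertical (tool,units) [-0.022  0.022 -0.   ]
```

View pics/s5.png

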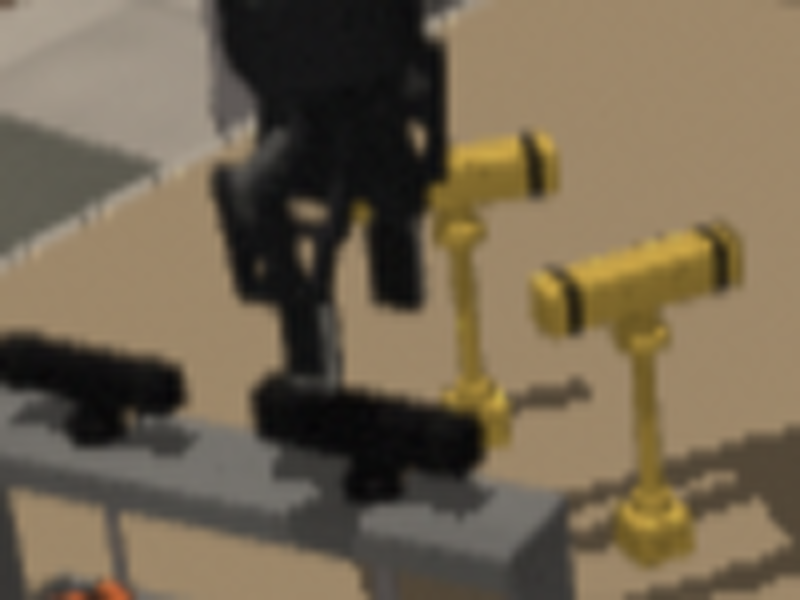

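View pics/t5.png

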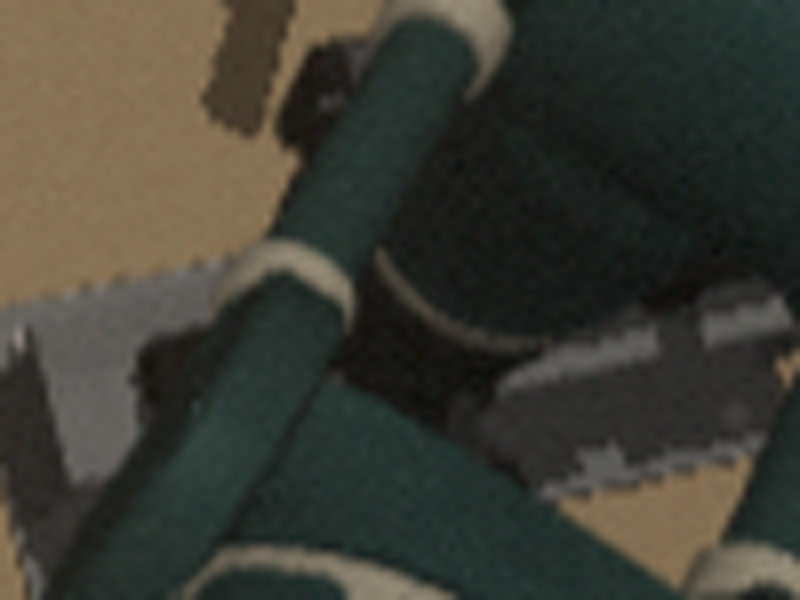

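arm_command --steps '[0, 0, -0.8, 0, 0, 0, 0.2, 0, 0, -0.8, 0, 0, 0, 0.2, 0, 0, 0, 0, 0, 0, 0.2, 0, 0, 0, 0, 0, 0, 0.2, 0, 0, 0, 0, 0, 0, 0.2]'

```text
time: 5.45
tool_pos: [0.4663, -0.2964, 0.2217]
tcp_rot: [-3.126, -0.298, 0.003]
wrist_force: [-0.4, -0.2, 0.8]
width: 0.2
```

```bash
python3 -c "
from h import *
s,r=st()
K,P=save('scene','s6.png',(220,90,320,165),8)
for dz in(-.014,-.009,-.004,0): print((proj(K,P,s['tool_pos']+[0,0,dz])-[220,90])*8)"
```

```text
t 5.45 pos [ 0.4663 -0.2964  0.2217] w 0.2
[[ 0.982   0.189  -0.0018]
 [ 0.189  -0.982   0.0013]
 [-0.0015 -0.0016 -1.    ]]
F [-0.42 -0.21  0.75] T [-0.037  0.009 -0.006] q [-0.611  0.036  1.869  0.     1.238 -0.802]
[356.77229027 374.34730719]
[355.45744053 362.89736211]
[354.13716854 351.40019913]
[353.07702435 342.16827525]
```

View pics/s6.png

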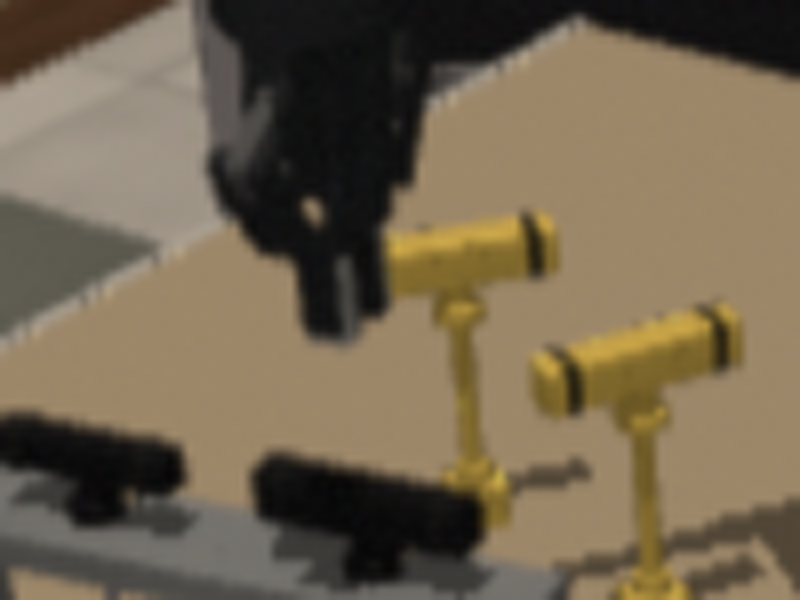

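arm_command --steps '[0, 0, 0, 0, 0, 0, 0.7, 0, 0, 0, 0, 0, 0, 0.7, 0, 0, 0.8, 0, 0, 0, 0.7, 0, 0, 0.8, 0, 0, 0, 0.7, 0, 0, 0.1, 0, 0, 0, 0.7, 0, 0, 0.1, 0, 0, 0, 0.7, 0, 0, 0, 0, 0, 0, 0.7]'

```text
time: 6.38
tool_pos: [0.4675, -0.2973, 0.17]
tcp_rot: [3.127, 0.298, 0.002]
wrist_force: [0.4, 0.5, 1.4]
width: 0.698
```

arm_command --steps '[0, 0, 0.1, 0, 0, 0, 0.7, 0, 0, 0.1, 0, 0, 0, 0.7]'

```text
time: 6.62
tool_pos: [0.4673, -0.2971, 0.1635]
tcp_rot: [3.127, 0.298, 0.001]
wrist_force: [0.6, -0.1, 0.5]
width: 0.702
```

```bash
python3 -c "
from h import *
s,r=st()
K,P=save('scene','s7.png',(220,100,320,175),8)"
```

```text
t 6.625 pos [ 0.4673 -0.2971  0.1635] w 0.702
[[ 9.82e-01  1.89e-01  9.00e-04]
 [ 1.89e-01 -9.82e-01 -6.00e-04]
 [ 8.00e-04  8.00e-04 -1.00e+00]]
F [ 0.59 -0.14  0.46] T [0.024 0.043 0.001] q [-0.611  0.082  1.932  0.     1.126 -0.802]
```

View pics/s7.png

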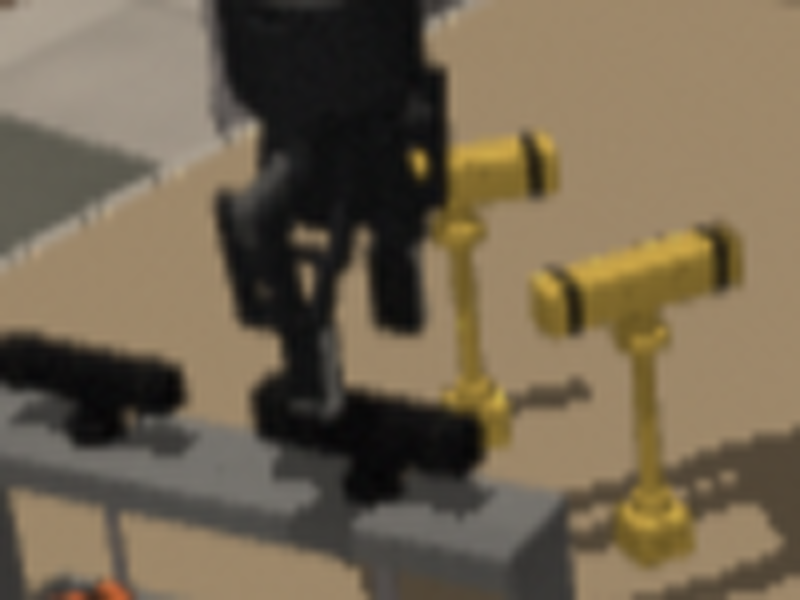

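arm_command --steps '[0, -0.12, 0.1, 0, 0, 0, 0.7, 0, 0, 0.1, 0, 0, 0, 0.7, 0, 0, 0, 0, 0, 0, 0.7]'

```text
time: 7.05
tool_pos: [0.4661, -0.2931, 0.1566]
tcp_rot: [-3.127, -0.299, 0.001]
wrist_force: [-0.1, -0.0, 0.4]
width: 0.7
```

arm_command --steps '[0, 0, 0.1, 0, 0, 0, 0.7, 0, 0, 0.1, 0, 0, 0, 0.7, 0, 0, 0, 0, 0, 0, 0.7]'

```text
time: 7.42
tool_pos: [0.4661, -0.2933, 0.1506]
tcp_rot: [-3.127, -0.298, 0.001]
wrist_force: [0.0, 1.0, -0.7]
width: 0.701
```

```bash
python3 -c "
from h import *
s,r=st()
K,P=save('scene','s8.png',(220,100,320,175),8)"
```

```text
t 7.425 pos [ 0.4661 -0.2933  0.1506] w 0.701
[[ 9.82e-01  1.89e-01 -7.00e-04]
 [ 1.89e-01 -9.82e-01  5.00e-04]
 [-6.00e-04 -6.00e-04 -1.00e+00]]
F [ 0.02  1.02 -0.69] T [-0.006  0.012 -0.021] q [-0.607  0.089  1.949 -0.     1.103 -0.797]
```

View pics/s8.png

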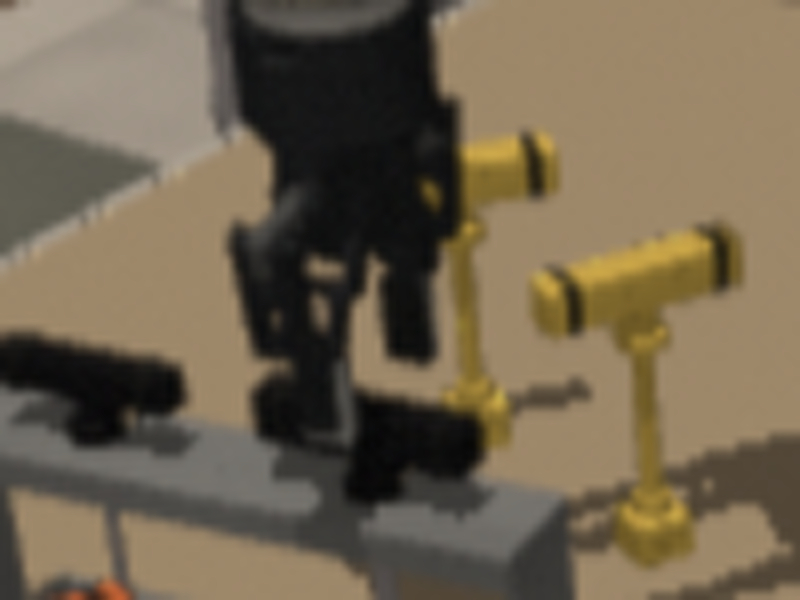

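arm_command --steps '[0, 0, 0.1, 0, 0, 0, 0.7, 0, 0, 0.05, 0, 0, 0, 0.7, 0, 0, 0, 0, 0, 0, 0.4, 0, 0, 0, 0, 0, 0, 0.25, 0, 0, 0, 0, 0, 0, 0.1, 0, 0, 0, 0, 0, 0, 0.1, 0, 0, 0, 0, 0, 0, 0.1]' --squeeze 40

```text
time: 8.35
tool_pos: [0.4667, -0.2936, 0.1469]
tcp_rot: [3.127, 0.298, 0.001]
wrist_force: [1.2, 0.4, 1.1]
width: 0.214
```

```bash
python3 -c "
from h import *
s,r=st()
K,P=save('scene','s9.png',(220,100,320,175),8)"
```

```text
t 8.35 pos [ 0.4667 -0.2936  0.1469] w 0.214
[[ 9.820e-01  1.891e-01  9.000e-04]
 [ 1.891e-01 -9.820e-01 -4.000e-04]
 [ 8.000e-04  6.000e-04 -1.000e+00]]
F [1.21 0.35 1.08] T [-0.017 -0.202  0.012] q [-0.607  0.093  1.953  0.     1.095 -0.797]
```

View pics/s9.png

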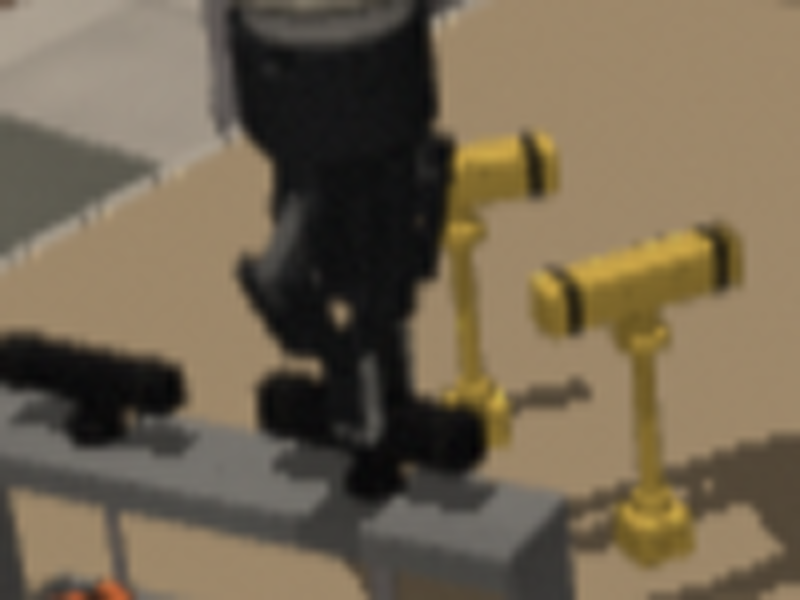

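arm_command --steps '[0, 0, 0, 0, 0, 0, 0.1, 0, 0, -0.15, 0, 0, 0, 0.1, 0, 0, -0.15, 0, 0, 0, 0.1, 0, 0, 0, 0, 0, 0, 0.1]' --squeeze 90

```text
time: 8.9
tool_pos: [0.4661, -0.2934, 0.1555]
tcp_rot: [-3.127, -0.298, 0.001]
wrist_force: [-1.3, -0.6, -2.1]
width: 0.2
```

arm_command --steps '[-0.3, 0, 0, 0, 0, 0, 0.1, -0.3, 0, 0, 0, 0, 0, 0.1, -0.4, 0, 0, 0, 0, 0, 0.1, -0.4, 0, 0, 0, 0, 0, 0.1, -0.4, 0, 0, 0, 0, 0, 0.1, -0.3, 0, 0, 0, 0, 0, 0.1, 0, 0, 0, 0, 0, 0, 0.1]'

```text
time: 9.78
tool_pos: [0.4038, -0.3055, 0.1556]
tcp_rot: [3.128, 0.297, 0.0]
wrist_force: [-0.4, 0.1, -1.9]
width: 0.205
```

```bash
python3 -c "
from h import *
s,r=st()
K,P=save('scene','s10.png',(200,90,330,210),6)"
```

```text
t 9.775 pos [ 0.4038 -0.3055  0.1556] w 0.205
[[ 9.821e-01  1.881e-01  1.000e-04]
 [ 1.881e-01 -9.821e-01 -0.000e+00]
 [ 1.000e-04  0.000e+00 -1.000e+00]]
F [-0.36  0.08 -1.91] T [0.051 0.056 0.038] q [-6.970e-01 -1.000e-03  2.034e+00  0.000e+00  1.108e+00 -8.860e-01]
```

View pics/s10.png

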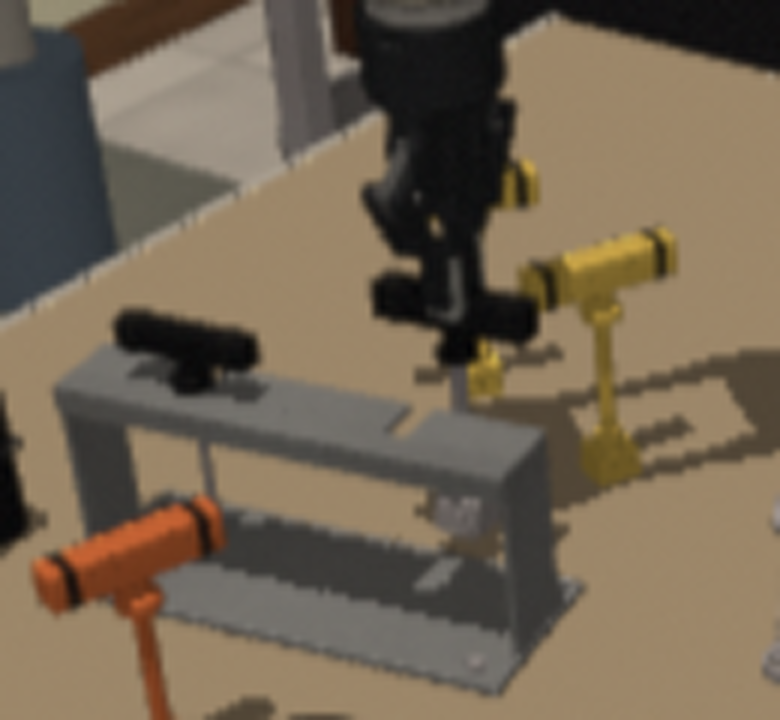

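arm_command --steps '[0, 0, -1, 0, 0, 0, 0.1, 0, 0, -1, 0, 0, 0, 0.1, 0, 0, -1, 0, 0, 0, 0.1, 0, 0, -1, 0, 0, 0, 0.1, 0, 0, -0.8, 0, 0, 0, 0.1, 0, 0, 0, 0, 0, 0, 0.1]'

```text
time: 10.58
tool_pos: [0.406, -0.3062, 0.3021]
tcp_rot: [3.124, 0.299, 0.006]
wrist_force: [-0.3, 0.1, -2.8]
width: 0.203
```

```bash
python3 -c "
from h import *
plan([.481,.265,.30])"
```

```text
t 10.575 pos [ 0.406  -0.3062  0.3021] w 0.203
[[ 0.9819  0.1895  0.0042]
 [ 0.1895 -0.9819 -0.0033]
 [ 0.0035  0.004  -1.    ]]
F [-0.32  0.12 -2.82] T [0.018 0.025 0.014] q [-0.695 -0.099  1.853  0.     1.382 -0.886]
shift units [  6.06  -18.223   0.019] yaw now 10.921760126087161 tilt rotvec to vertical (tool,units) [ 0.039 -0.034 -0.   ]
```

arm_command --steps '[0.3, -0.9, 0, 0, 0, 0, 0.1, 0.3, -0.9, 0, 0, 0, 0, 0.1, 0.3, -0.9, 0, 0, 0, 0, 0.1, 0.3, -0.9, 0, 0, 0, 0, 0.1, 0.3, -0.9, 0, 0, 0, 0, 0.1, 0.3, -0.9, 0, 0, 0, 0, 0.1, 0.3, -0.9, 0, 0, 0, 0, 0.1, 0.3, -0.9, 0, 0, 0, 0, 0.1, 0.3, -0.9, 0, 0, 0, 0, 0.1, 0.3, -0.9, 0, 0, 0, 0, 0.1]'

```text
time: 11.82
tool_pos: [0.4412, -0.022, 0.2977]
tcp_rot: [-3.127, -0.299, 0.003]
wrist_force: [0.2, 0.3, -1.6]
width: 0.204
```

arm_command --steps '[0.3, -0.9, 0, 0, 0, 0, 0.1, 0.3, -0.9, 0, 0, 0, 0, 0.1, 0.3, -0.9, 0, 0, 0, 0, 0.1, 0.3, -0.9, 0, 0, 0, 0, 0.1, 0.3, -0.9, 0, 0, 0, 0, 0.1, 0.3, -0.9, 0, 0, 0, 0, 0.1, 0.3, -0.9, 0, 0, 0, 0, 0.1, 0.3, -0.9, 0, 0, 0, 0, 0.1, 0.3, -0.9, 0, 0, 0, 0, 0.1, 0.3, -0.9, 0, 0, 0, 0, 0.1]'

```text
time: 13.08
tool_pos: [0.4785, 0.2598, 0.2975]
tcp_rot: [3.126, 0.299, -0.004]
wrist_force: [0.1, 0.1, -2.4]
width: 0.202
```

arm_command --steps '[0, 0, 0, 0, 0, 0, 0.1, 0, 0, 0, 0, 0, 0, 0.1]'

```text
time: 13.32
tool_pos: [0.4785, 0.2586, 0.298]
tcp_rot: [3.126, 0.299, -0.004]
wrist_force: [-0.1, 0.0, -2.3]
width: 0.2
```

```bash
python3 -c "
from h import *
plan([.481,.265,.30])
K,P=save('scene','s11.png',(360,100,500,260),4.5)
s=bot.read_state()
for z in (-.13,.005): print((proj(K,P,s['tool_pos']+np.array([0,0,z]))-[360,100])*4.5)
K,P=save('top','t11.png',(140,120,340,260),4)
for z in (-.13,.005): print((proj(K,P,s['tool_pos']+np.array([0,0,z]))-[140,120])*4)"
```

```text
t 13.325 pos [0.4785 0.2586 0.298 ] w 0.2
[[ 0.9819  0.1896 -0.0022]
 [ 0.1895 -0.9819 -0.0015]
 [-0.0024  0.0011 -1.    ]]
F [-0.05  0.03 -2.29] T [ 0.012 -0.007 -0.025] q [ 0.45  -0.021  1.787 -0.     1.378  0.259]
shift units [ 0.122 -0.194 -0.066] yaw now 10.926517322430076 tilt rotvec to vertical (tool,units) [0.01  0.023 0.   ]
[308.5020398  475.98925316]
[335.77168963 272.78362027]
[216.26509995 327.8676089 ]
[140.14115361 281.47239704]
```

View pics/s11.png

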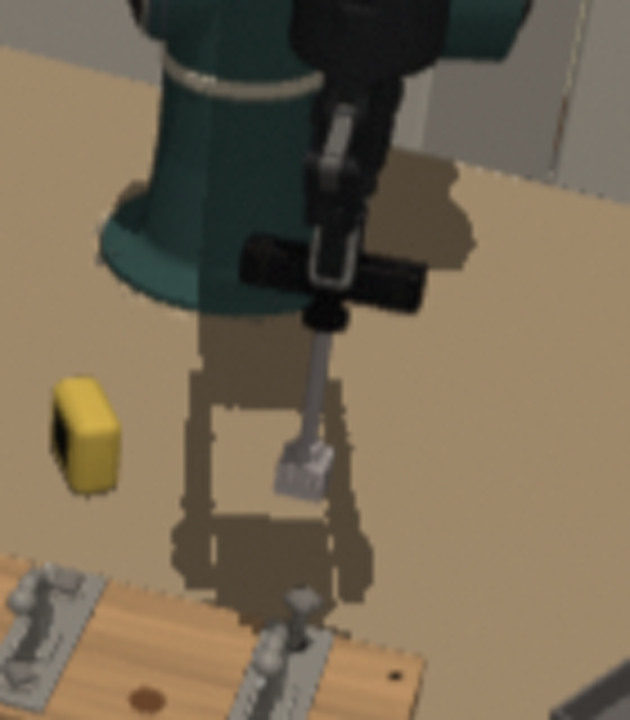

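View pics/t11.png

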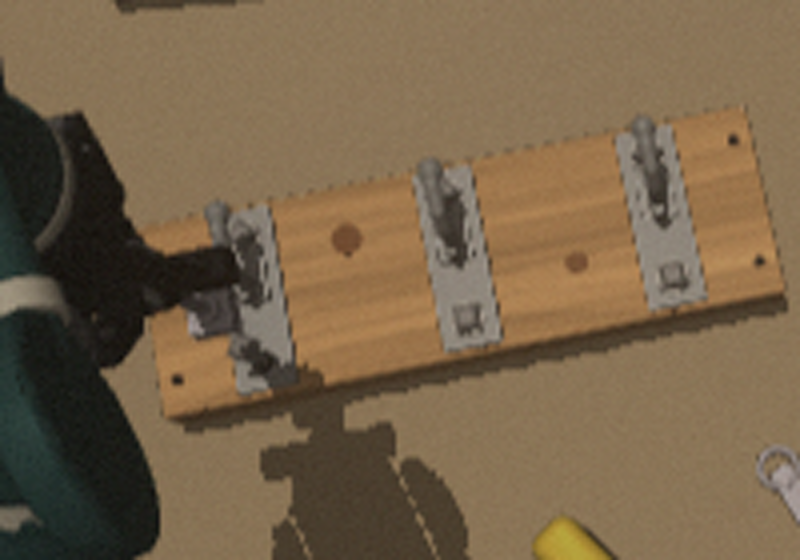

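```bash
python3 -c "
from h import *
s=bot.read_state()
a=cv2.imread('pics/full_s11.png');b=cv2.imread('pics/full_t11.png')
cv2.imwrite('pics/s12.png',cv2.resize(a[145:215,405:460],None,fx=10,fy=10,interpolation=cv2.INTER_CUBIC)[:600])
cv2.imwrite('pics/t12.png',cv2.resize(b[175:222,165:225],None,fx=12,fy=12,interpolation=cv2.INTER_CUBIC))
"
```

```text
(no output)
```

View pics/s12.png

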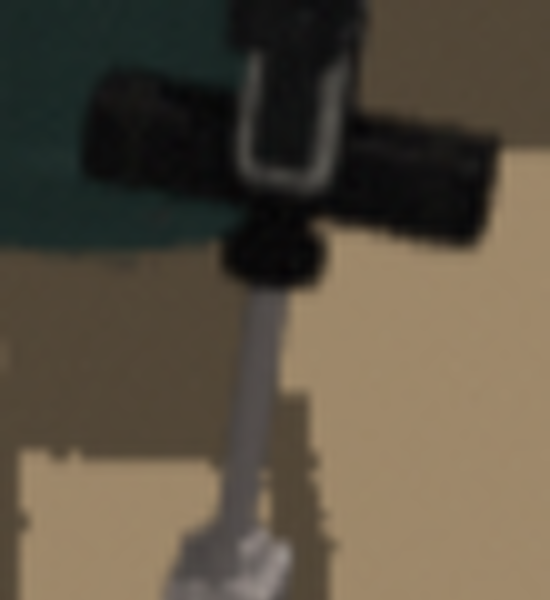

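View pics/t12.png

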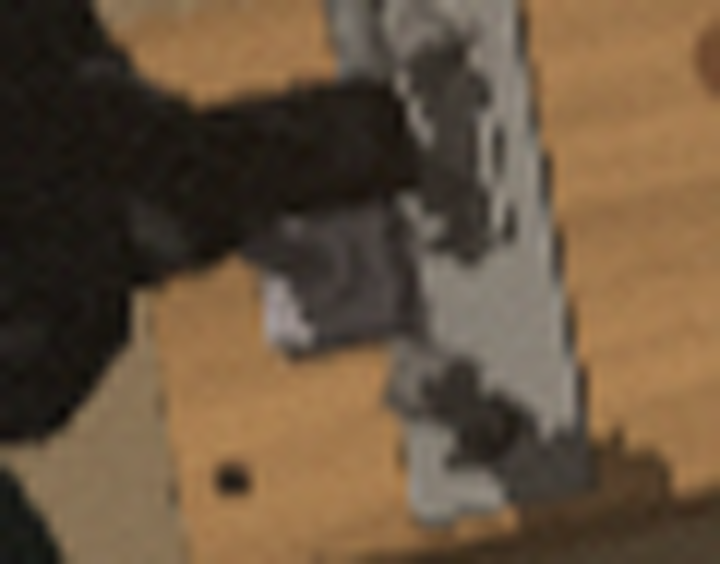

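```bash
python3 -c "
from h import *
a=cv2.imread('pics/full_s11.png')
cv2.imwrite('pics/s13.png',cv2.resize(a[190:250,410:450],None,fx=14,fy=14,interpolation=cv2.INTER_CUBIC)[:800][:600])
i,K,P=cam('scene');j,Kt,Pt=cam('top')
s=bot.read_state();p=s['tool_pos']
c,q=np.cos(.1907),np.sin(.1907)
ex=np.array([c,q,0]);ey=np.array([-q,c,0])
for z in(-.13,-.105):
  for a,b in((1,1),(1,-1),(-1,-1),(-1,1)):
    X=p+ex*.0135*a+ey*.0135*b+[0,0,z]
    print(z,a,b,(proj(K,P,X)-[410,190])*14,(proj(Kt,Pt,X)-[165,175])*12)
"
```

```text
-0.13 1 1 [316.80972351 275.76928108] [273.15077438 271.3643484 ]
-0.13 1 -1 [168.84670959 243.21456492] [403.01107584 244.63483603]
-0.13 -1 -1 [202.53507585 161.44005494] [423.25990592 370.83283571]
-0.13 -1 1 [348.18914114 192.79592386] [292.79018783 397.82661614]
-0.105 1 1 [332.57925494 164.39029119] [233.63550525 247.12946115]
-0.105 1 -1 [182.61579835 132.30507886] [366.74266032 219.76675221]
-0.105 -1 -1 [216.48347265  51.44743576] [387.31316367 348.97017315]
-0.105 -1 1 [364.07522363  82.3342007 ] [253.56564808 376.61014292]
```

View pics/s13.png

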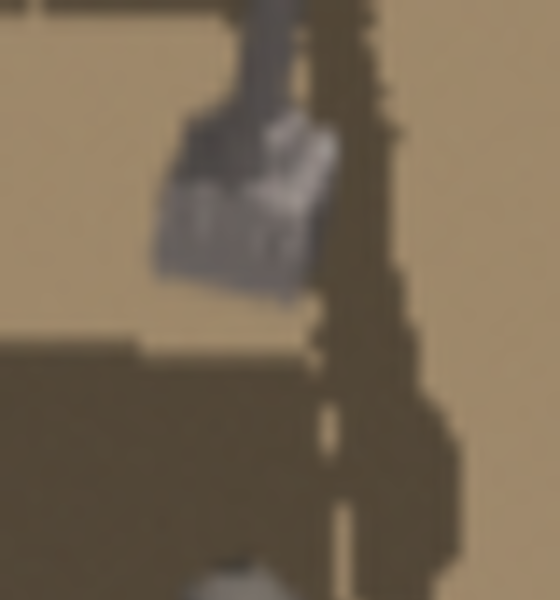

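```bash
python3 -c "
from h import *
i,K,P=cam('scene');j,Kt,Pt=cam('top')
s=bot.read_state();p=s['tool_pos']
c,q=np.cos(.1907),np.sin(.1907)
ex=np.array([c,q,0]);ey=np.array([-q,c,0])
for a,b,z in((1,1,-.007),(1,-1,-.007),(1,1,.017),(1,-1,.017),(-1,1,.017),(-1,-1,.017),(-1,-1,-.007),(0,0,-.0255)):
    X=p+ex*.010*a+ey*.048*b+[0,0,z]
    print(a,b,z,(proj(K,P,X)-[405,145])*10,(proj(Kt,Pt,X)-[165,175])*12)
"
```

```text
1 1 -0.007 [485.22222763 254.54532095] [-130.11564803  195.32318732]
1 -1 -0.007 [ 83.70608349 179.03204736] [395.12241148  87.89074209]
1 1 0.017 [499.6136552  167.19496245] [-184.26525387  166.74326216]
1 -1 0.017 [92.52926401 93.30336069] [355.34649781  56.54461468]
-1 1 0.017 [514.62456373 125.94574308] [-169.20331508  275.66699562]
-1 -1 0.017 [112.6601057  54.2688811] [372.59958685 164.5279589 ]
-1 -1 -0.007 [103.70480207 139.32844199] [412.08349703 193.16012573]
0 0 -0.0255 [281.62460958 260.6485398 ] [175.45095522 215.28480089]
```

arm_command --steps '[0, 0, 0, 0, 0, -1, 0.1, 0, 0, 0, 0, 0, -1, 0.1, 0, 0, 0, 0, 0, -1, 0.1, 0, 0, 0, 0, 0, -1, 0.1, 0, 0, 0, 0, 0, -1, 0.1, 0, 0, 0, 0, 0, -1, 0.1, 0, 0, 0, 0, 0, -1, 0.1, 0, 0, 0, 0, 0, -1, 0.1, 0, 0, 0, 0, 0, -1, 0.1, 0, 0, 0, 0, 0, -1, 0.1]'

```text
time: 14.88
tool_pos: [0.4792, 0.2586, 0.2998]
tcp_rot: [2.556, 1.826, 0.001]
wrist_force: [0.4, -0.2, -2.4]
width: 0.198
```

arm_command --steps '[0, 0, 0, 0, 0, -1, 0.1, 0, 0, 0, 0, 0, -1, 0.1, 0, 0, 0, 0, 0, -1, 0.1, 0, 0, 0, 0, 0, -1, 0.1, 0, 0, 0, 0, 0, -1, 0.1, 0, 0, 0, 0, 0, -1, 0.1, 0, 0, 0, 0, 0, -1, 0.1, 0, 0, 0, 0, 0, -1, 0.1, 0, 0, 0, 0, 0, -1, 0.1, 0, 0, 0, 0, 0, -1, 0.1]'

```text
time: 16.12
tool_pos: [0.4792, 0.2586, 0.2998]
tcp_rot: [1.301, 2.859, 0.0]
wrist_force: [-0.4, 0.1, -2.6]
width: 0.201
```

arm_command --steps '[0, 0, 0, 0, 0, -1, 0.1, 0, 0, 0, 0, 0, -1, 0.1, 0, 0, 0, 0, 0, -1, 0.1, 0, 0, 0, 0, 0, -0.5, 0.1, 0, 0, 0, 0, 0, 0, 0.1, 0, 0, 0, 0, 0, 0, 0.1]'

```text
time: 16.88
tool_pos: [0.4792, 0.2588, 0.2997]
tcp_rot: [0.764, 3.047, 0.0]
wrist_force: [-1.0, 0.2, -2.7]
width: 0.197
```

```bash
cat > v.py <<'E'
from h import *
import sys
def look(tag,sc=(400,130,460,250),tc=(165,160,235,230),n=.0135,zm=-.1307):
    s,r=st();p=s['tool_pos'];ex,ey=r[:,0],r[:,1]
    K,P=save('scene','s%s.png'%tag,sc,6); Kt,Pt=save('top','t%s.png'%tag,tc,8)
    ss=s
    for a,b in((1,1),(1,-1),(-1,-1),(-1,1),(0,0)):
        X=p+ex*n*a+ey*n*b-r[:,2]*zm
        print('mouth',a,b,(proj(K,P,X)-sc[:2])*6,(proj(Kt,Pt,X)-tc[:2])*8)
    for b in(1,-1):
        X=p+ey*.048*b-r[:,2]*.005
        print('bar end y',b,(proj(K,P,X)-sc[:2])*6,(proj(Kt,Pt,X)-tc[:2])*8)
if __name__=='__main__': look(sys.argv[1])
E
python3 v.py 14
```

```text
t 16.875 pos [0.4792 0.2588 0.2997] w 0.197
[[-8.816e-01  4.721e-01  2.000e-04]
 [ 4.721e-01  8.816e-01  1.000e-04]
 [-2.000e-04  2.000e-04 -1.000e+00]]
F [-0.95  0.19 -2.68] T [-0.031 -0.029 -0.008] q [ 0.449 -0.023  1.786 -0.     1.378 -2.2  ]
mouth 1 1 [217.39027276 461.78150488] [170.54171194 352.46049141]
mouth 1 -1 [177.07765414 429.17539413] [246.36391794 391.83121813]
mouth -1 -1 [126.83899062 447.64468364] [290.63270648 315.03133276]
mouth -1 1 [166.63668368 480.85519219] [215.04658631 276.00455723]
mouth 0 0 [171.92422828 454.68336858] [230.65319272 333.72534679]
bar end y 1 [288.73476758 237.66118485] [-76.30668938 160.73841948]
bar end y -1 [133.44384547 129.80458628] [232.06198681 320.27767311]
```

View pics/s14.png

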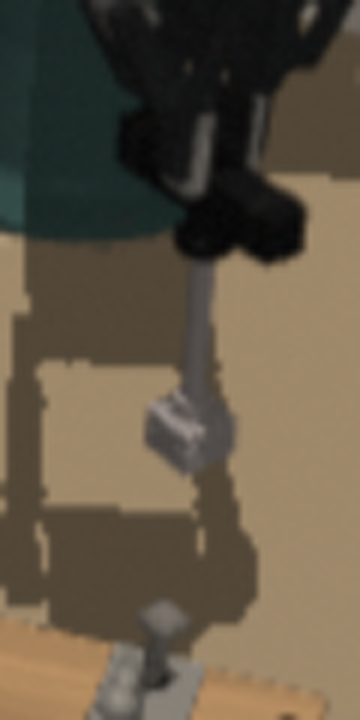

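View pics/t14.png

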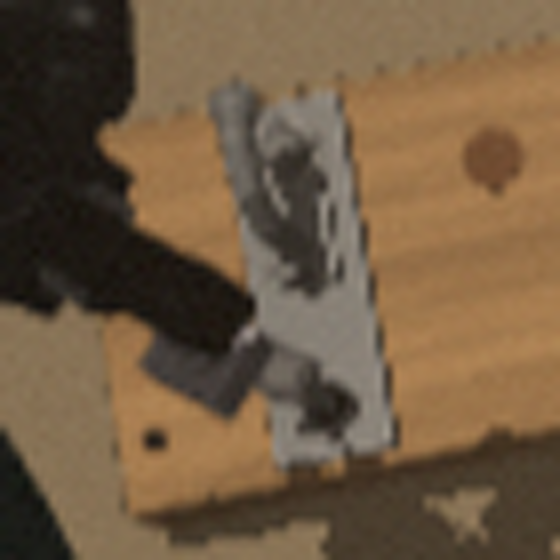

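arm_command --steps '[0, 0, 0, 0, -0.35, 0, 0.1, 0, 0, 0, 0, -0.3, 0, 0.1, 0, 0, 0, 0, 0, 0, 0.1]'

```text
time: 17.35
tool_pos: [0.4784, 0.2594, 0.2997]
tcp_rot: [0.745, 2.983, -0.025]
wrist_force: [0.6, 0.9, -2.5]
width: 0.199
```

```bash
python3 -c "
from h import *
plan([.4817,.2657,.235])"
```

```text
t 17.35 pos [0.4784 0.2594 0.2997] w 0.199
[[-8.806e-01  4.699e-01  6.060e-02]
 [ 4.688e-01  8.827e-01 -3.210e-02]
 [-6.860e-02  2.000e-04 -9.976e-01]]
F [ 0.59  0.94 -2.54] T [0.093 0.052 0.045] q [ 0.488 -0.049  1.812 -0.058  1.34  -2.152]
shift units [0.149 0.235 2.15 ] yaw now 151.9693926797215 tilt rotvec to vertical (tool,units) [0.002 0.655 0.   ]
```

arm_command --steps '[0.04, 0.06, 0.5, 0, 0, 0, 0.1, 0.04, 0.06, 0.6, 0, 0, 0, 0.1, 0.04, 0.06, 0.6, 0, 0, 0, 0.1, 0.03, 0.06, 0.45, 0, 0, 0, 0.1, 0, 0, 0, 0, 0, 0, 0.1, 0, 0, 0, 0, 0, 0, 0.1]'

```text
time: 18.1
tool_pos: [0.4828, 0.2655, 0.2353]
tcp_rot: [0.747, 2.983, -0.025]
wrist_force: [0.7, 0.4, -2.3]
width: 0.199
```

```bash
cat > v2.py <<'E'
from h import *
import sys
def look(tag,sc=(395,200,465,265),tc=(165,175,225,225)):
    # predicted with driver vertical below TCP, flats at tool yaw
    s,r=st();p=s['tool_pos']
    y=np.arctan2(r[1,0],r[0,0]); ex=np.array([np.cos(y),np.sin(y),0]); ey=np.array([np.sin(y),-np.cos(y),0])
    K,P=save('scene','s%s.png'%tag,sc,11); Kt,Pt=save('top','t%s.png'%tag,tc,12)
    n=.0135
    for a,b in((1,1),(1,-1),(-1,-1),(-1,1),(0,0)):
        X=p+ex*n*a+ey*n*b-[0,0,.1307]
        print('mouth',a,b,(proj(K,P,X)-sc[:2])*11,(proj(Kt,Pt,X)-tc[:2])*12)
if __name__=='__main__': look(sys.argv[1])
E
python3 v2.py 15
```

```text
t 18.1 pos [0.4828 0.2655 0.2353] w 0.199
[[-8.800e-01  4.710e-01  6.050e-02]
 [ 4.700e-01  8.821e-01 -3.180e-02]
 [-6.840e-02  4.000e-04 -9.977e-01]]
F [ 0.66  0.36 -2.33] T [ 0.007  0.062 -0.017] q [ 4.940e-01 -2.000e-03  1.885e+00 -6.000e-02  1.221e+00 -2.137e+00]
mouth 1 1 [442.53628748 309.05355544] [320.5088915  386.22544069]
mouth 1 -1 [370.65305946 247.06074999] [427.69839575 441.73094005]
mouth -1 -1 [280.99024402 282.03746665] [489.82198912 333.13407264]
mouth -1 1 [351.98094635 345.14676504] [382.94824238 278.08585609]
mouth 0 0 [361.43376322 295.49040682] [405.25326436 359.65221775]
```

View pics/s15.png

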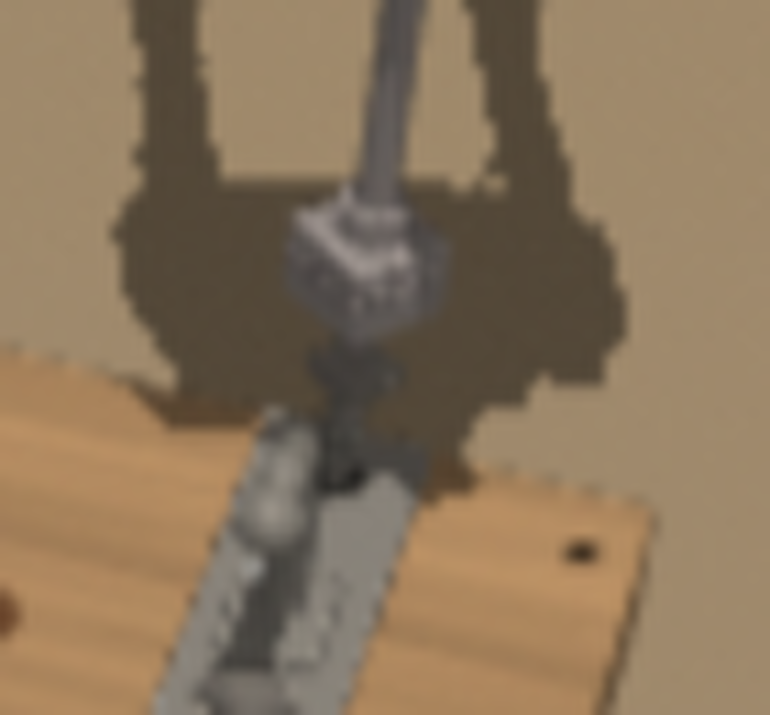

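View pics/t15.png

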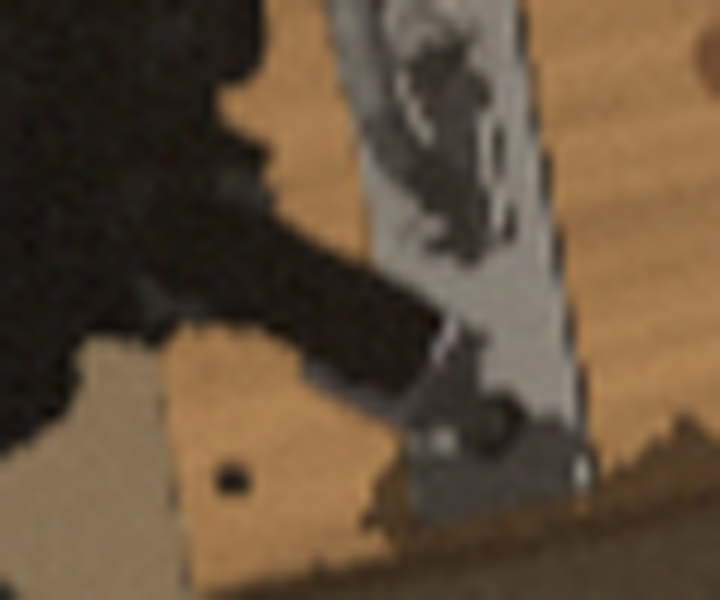

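```bash
python3 -c "
from h import *
plan([.4815,.265,.220])"
```

```text
t 18.2 pos [0.483  0.2656 0.2359] w 0.198
[[-0.8799  0.4711  0.0615]
 [ 0.4701  0.8821 -0.0312]
 [-0.0689  0.0014 -0.9976]]
F [ 0.25  0.36 -1.42] T [ 0.033  0.031 -0.023] q [ 0.494 -0.003  1.884 -0.06   1.221 -2.137]
shift units [ 0.071 -0.044  0.527] yaw now 151.8890408109363 tilt rotvec to vertical (tool,units) [0.013 0.658 0.   ]
```

arm_command --steps '[0.04, -0.02, 0.25, 0, 0, 0, 0.1, 0.03, -0.02, 0.25, 0, 0, 0, 0.1, 0, 0, 0, 0, 0, 0, 0.1]'

```text
time: 18.58
tool_pos: [0.4802, 0.2644, 0.2186]
tcp_rot: [0.747, 2.985, -0.027]
wrist_force: [0.8, -1.1, -2.9]
width: 0.202
```

arm_command --steps '[0.005, 0, 0.07, 0, 0, 0, 0.1, 0.005, 0, 0.07, 0, 0, 0, 0.1, 0, 0, 0, 0, 0, 0, 0.1]'

```text
time: 18.95
tool_pos: [0.4812, 0.2649, 0.2157]
tcp_rot: [0.747, 2.983, -0.025]
wrist_force: [0.7, 0.6, -2.3]
width: 0.203
```

arm_command --steps '[0.003, 0, 0.05, 0, 0, 0, 0.1, 0, 0, 0, 0, 0, 0, 0.1]'

```text
time: 19.2
tool_pos: [0.4813, 0.265, 0.2144]
tcp_rot: [0.747, 2.983, -0.024]
wrist_force: [0.3, 1.1, -1.6]
width: 0.202
```

arm_command --steps '[0.003, 0, 0.05, 0, 0, 0, 0.1, 0, 0, 0, 0, 0, 0, 0.1]'

```text
time: 19.45
tool_pos: [0.4811, 0.2649, 0.2126]
tcp_rot: [0.747, 2.983, -0.025]
wrist_force: [1.7, 0.8, -1.4]
width: 0.203
```

arm_command --steps '[0.003, 0, 0.05, 0, 0, 0, 0.1, 0, 0, 0, 0, 0, 0, 0.1]'

```text
time: 19.7
tool_pos: [0.481, 0.2648, 0.211]
tcp_rot: [0.747, 2.983, -0.025]
wrist_force: [1.9, 0.7, -2.0]
width: 0.198
```

arm_command --steps '[0.003, 0, 0.05, 0, 0, 0, 0.1, 0, 0, 0, 0, 0, 0, 0.1]'

```text
time: 19.95
tool_pos: [0.481, 0.2648, 0.2095]
tcp_rot: [0.747, 2.983, -0.025]
wrist_force: [1.8, 1.7, -2.3]
width: 0.208
```

```bash
python3 v2.py 16
```

```text
t 19.95 pos [0.481  0.2648 0.2095] w 0.208
[[-8.801e-01  4.711e-01  6.010e-02]
 [ 4.700e-01  8.821e-01 -3.200e-02]
 [-6.810e-02  1.000e-04 -9.977e-01]]
F [ 1.84  1.72 -2.26] T [ 0.261 -0.403  0.016] q [ 0.494  0.012  1.918 -0.061  1.174 -2.134]
mouth 1 1 [430.37211093 386.35905496] [358.88870654 413.89342984]
mouth 1 -1 [359.65039499 323.94986684] [463.72903368 468.19749175]
mouth -1 -1 [271.11129803 359.08989661] [524.30356078 361.94277707]
mouth -1 1 [340.96162797 422.60642105] [419.76550279 308.07604127]
mouth 0 0 [350.4212871  372.66961287] [441.67999953 387.8917643 ]
```

View pics/s16.png

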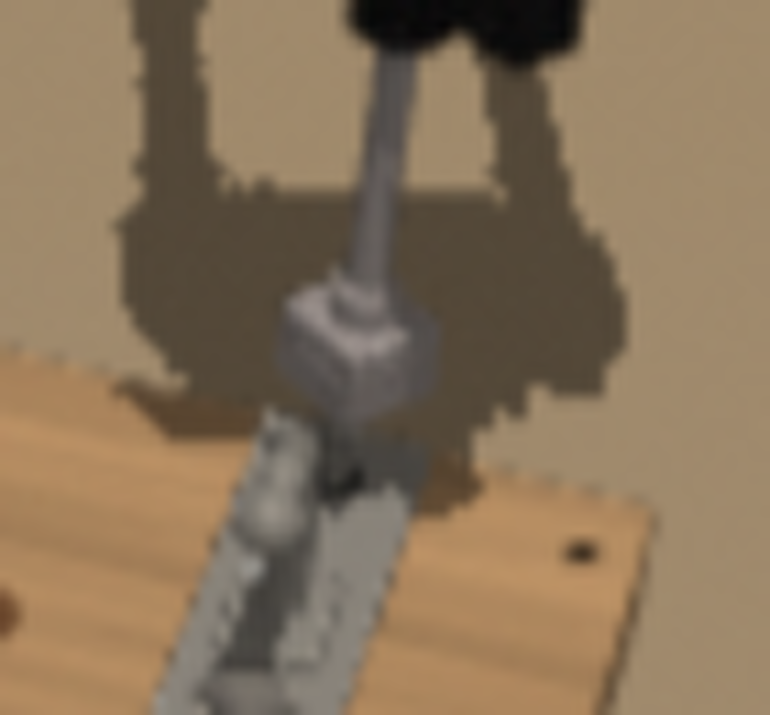

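View pics/t16.png

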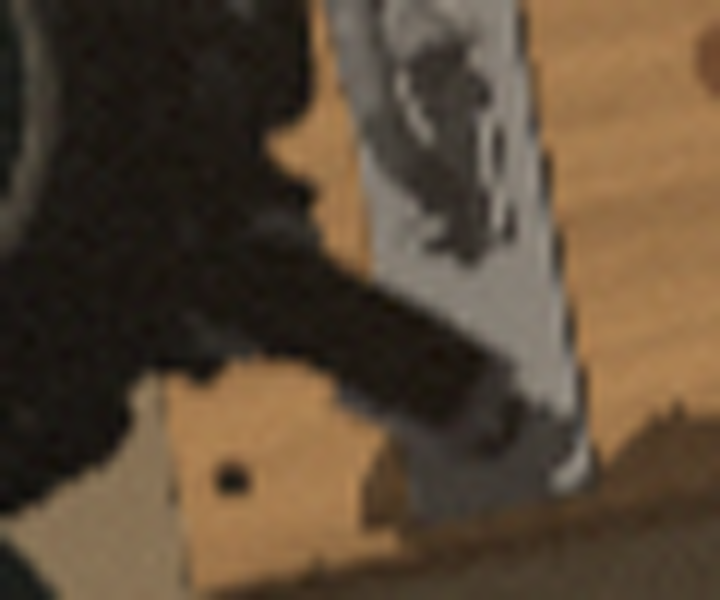

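```bash
python3 -c "
from h import *
b=cv2.imread('pics/full_top0.png')
a=[cv2.resize(b[v-12:v+13,u-13:u+13],None,fx=14,fy=14,interpolation=cv2.INTER_CUBIC) for u,v in((257,200),(308,189))]
cv2.imwrite('pics/t17.png',np.hstack(a))
b=cv2.imread('pics/full_scene0.png')
a=[cv2.resize(b[v-12:v+13,u-13:u+13],None,fx=14,fy=14,interpolation=cv2.INTER_CUBIC) for u,v in((375,229),(327,218))]
cv2.imwrite('pics/s17.png',np.hstack(a))
"
```

```text
(no output)
```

View pics/t17.png

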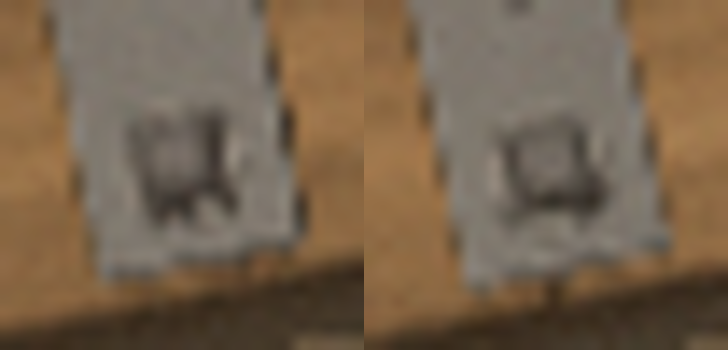

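View pics/s17.png

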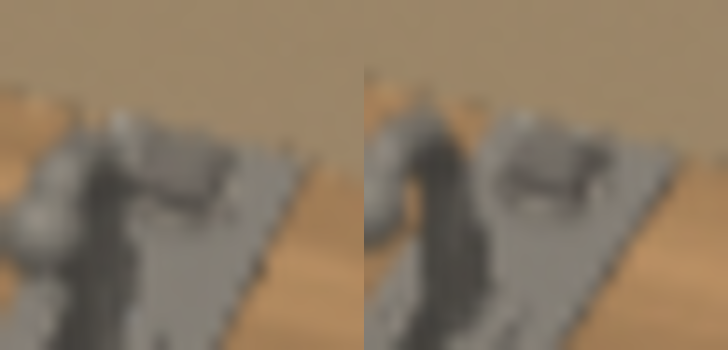

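```bash
python3 -c "
from h import *
np.set_printoptions(suppress=True,precision=4)
i,K,P=cam('top'); j,Ks,Ps=cam('scene')
for n,k,p,a,b,c in(('top',K,P,(256.9,199.2),(308.3,188.5),(201.0,206.75)),('scene',Ks,Ps,(374.9,229.1),(327.6,217.8),(427.4,233.1))):
    h2=onz(k,p,a,.052);h3=onz(k,p,b,.052);h1=2*h2-h3
    hd=onz(k,p,c,.083); print(n,h2,h3,np.linalg.norm(h2-h3),'H1',h1,'head',hd,'lean',hd-h1)
print('tri H2',tri(ray(K,P,(256.9,199.2)),ray(Ks,Ps,(374.9,229.1))),tri(ray(K,P,(308.3,188.5)),ray(Ks,Ps,(327.6,217.8))))
"
```

```text
top [0.5057 0.1215 0.052 ] [ 0.5333 -0.0207  0.052 ] 0.1447981465859568 H1 [0.4782 0.2636 0.052 ] head [0.4818 0.2658 0.083 ] lean [0.0037 0.0022 0.031 ]
scene [0.5087 0.1236 0.052 ] [ 0.5371 -0.0173  0.052 ] 0.14377255449211682 H1 [0.4803 0.2646 0.052 ] head [0.4821 0.2664 0.083 ] lean [0.0018 0.0018 0.031 ]
tri H2 (array([0.5061, 0.1221, 0.0495]), np.float64(0.0004489876736652218)) (array([ 0.5338, -0.0202,  0.0486]), np.float64(0.0009308378759755611))
```

arm_command --steps '[0.002, 0, 0.035, 0, 0, 0, 0.1, 0.022, -0.027, 0, 0, 0, 0, 0.1, 0.022, -0.027, 0, 0, 0, 0, 0.1, 0.022, -0.028, 0, 0, 0, 0, 0.1, 0.022, -0.028, 0, 0, 0, 0, 0.1, 0, 0, 0, 0, 0, 0, 0.1, 0, 0, 0, 0, 0, 0, 0.1]'

```text
time: 21.02
tool_pos: [0.4771, 0.2631, 0.2085]
tcp_rot: [0.747, 2.983, -0.025]
wrist_force: [2.6, 0.1, -0.8]
width: 0.201
```

```bash
python3 v2.py 18
```

```text
t 21.025 pos [0.4771 0.2631 0.2085] w 0.201
[[-8.801e-01  4.710e-01  6.020e-02]
 [ 4.699e-01  8.821e-01 -3.210e-02]
 [-6.820e-02  1.000e-04 -9.977e-01]]
F [ 2.56  0.1  -0.8 ] T [ 0.036 -0.709  0.015] q [ 0.495  0.005  1.928 -0.062  1.172 -2.133]
mouth 1 1 [429.50617394 378.29065226] [367.32141594 431.51870883]
mouth 1 -1 [359.0267069  316.21495588] [472.1534709  485.84314845]
mouth -1 -1 [270.77391626 351.17712482] [532.67642826 379.54259091]
mouth -1 1 [340.38763002 414.35074804] [428.14664599 325.65553707]
mouth 0 0 [349.82175995 364.67952131] [450.082741   405.50430304]
```

View pics/s18.png

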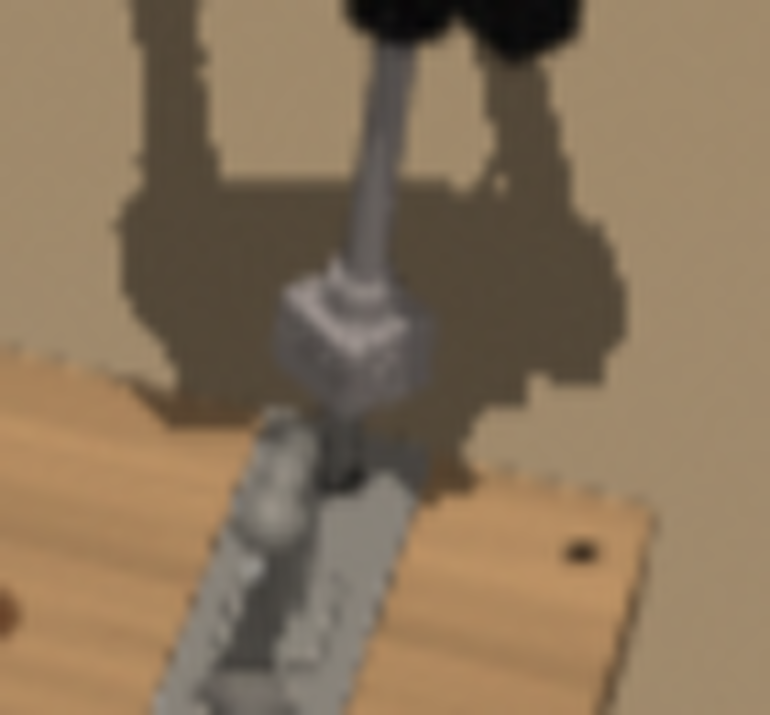

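View pics/t18.png

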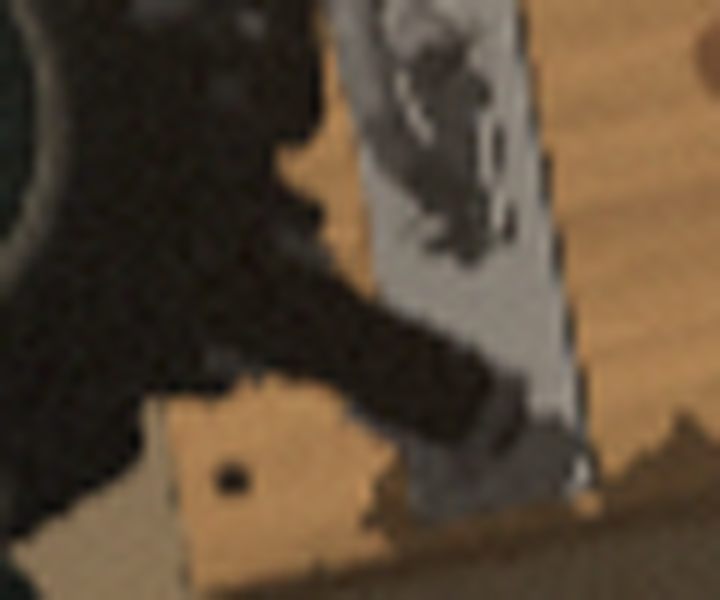

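arm_command --steps '[-0.014, 0, -0.2, 0, 0, 0, 0.1, -0.02, 0, -0.3, 0, 0, 0, 0.1, -0.068, 0, -1, 0, 0, 0, 0.1, -0.068, 0, -1, 0, 0, 0, 0.1, -0.034, 0, -0.5, 0, 0, 0, 0.1, 0, 0, 0, 0, 0, 0, 0.1]'

```text
time: 21.88
tool_pos: [0.4774, 0.2635, 0.3]
tcp_rot: [0.746, 2.982, -0.023]
wrist_force: [-0.9, 0.7, -2.7]
width: 0.204
```

```bash
python3 -c "
from h import *
st()
save('top','t19.png',(185,195,220,220),20);save('scene','s19.png',(410,222,445,252),18)"
```

```text
t 21.875 pos [0.4774 0.2635 0.3   ] w 0.204
[[-0.88    0.471   0.0618]
 [ 0.47    0.8821 -0.0308]
 [-0.069   0.0019 -0.9976]]
F [-0.92  0.65 -2.66] T [ 0.058  0.021 -0.012] q [ 0.495 -0.047  1.811 -0.058  1.339 -2.143]
```

View pics/t19.png

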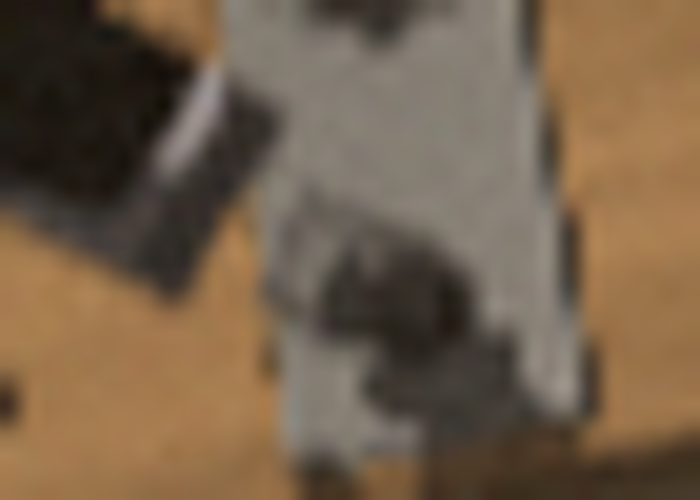

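View pics/s19.png

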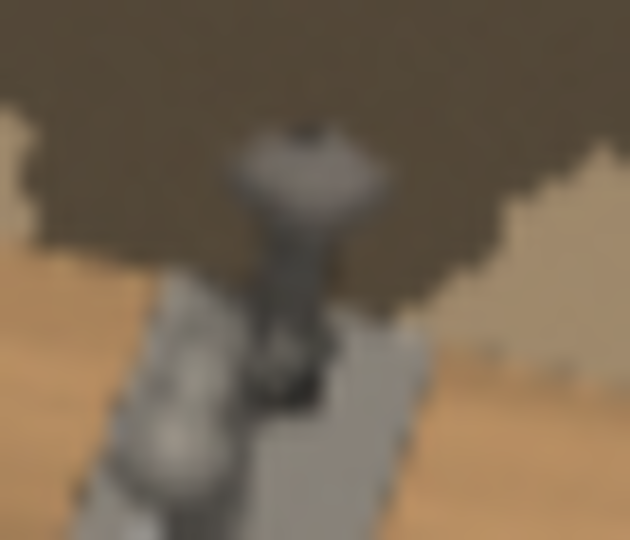

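```bash
python3 -c "
from h import *
plan([.4782,.2631,.221])"
```

```text
t 21.975 pos [0.4763 0.2629 0.2974] w 0.202
[[-0.8802  0.4711  0.058 ]
 [ 0.4699  0.8821 -0.0328]
 [-0.0666 -0.0016 -0.9978]]
F [ 0.22 -0.32 -2.11] T [ 0.01   0.121 -0.028] q [ 0.495 -0.046  1.814 -0.058  1.339 -2.143]
shift units [0.119 0.04  2.544] yaw now 151.90237466038198 tilt rotvec to vertical (tool,units) [-0.016  0.636 -0.   ]
```

arm_command --steps '[0.06, 0.017, 1, 0, 0, 0, 0.1, 0.055, 0, 1, 0, 0, 0, 0.1, 0.035, 0, 0.57, 0, 0, 0, 0.1, 0, 0, 0, 0, 0, 0, 0.1, 0, 0, 0, 0, 0, 0, 0.1]'

```text
time: 22.6
tool_pos: [0.4784, 0.2634, 0.2221]
tcp_rot: [0.747, 2.983, -0.025]
wrist_force: [0.9, 0.4, -1.5]
width: 0.201
```

```bash
python3 -c "
from h import *
plan([.4782,.2631,.2085])"
```

```text
t 22.6 pos [0.4784 0.2634 0.2221] w 0.201
[[-8.800e-01  4.711e-01  6.070e-02]
 [ 4.700e-01  8.821e-01 -3.170e-02]
 [-6.840e-02  7.000e-04 -9.977e-01]]
F [ 0.94  0.36 -1.47] T [0.007 0.077 0.01 ] q [ 0.495 -0.003  1.91  -0.061  1.197 -2.135]
shift units [ 0.031 -0.013  0.452] yaw now 151.8924592431114 tilt rotvec to vertical (tool,units) [0.006 0.654 0.   ]
```

arm_command --steps '[0.01, -0.006, 0.12, 0, 0, 0, 0.1, 0.008, -0.006, 0.1, 0, 0, 0, 0.1, 0, 0, 0, 0, 0, 0, 0.1]'

```text
time: 22.98
tool_pos: [0.4776, 0.2629, 0.2147]
tcp_rot: [0.747, 2.984, -0.025]
wrist_force: [0.9, 0.1, -2.0]
width: 0.2
```

arm_command --steps '[0.006, 0, 0.1, 0, 0, 0, 0.1, 0, 0, 0, 0, 0, 0, 0.1]'

```text
time: 23.22
tool_pos: [0.4776, 0.2629, 0.2114]
tcp_rot: [0.747, 2.984, -0.026]
wrist_force: [0.7, -0.1, -2.0]
width: 0.199
```

arm_command --steps '[0.006, 0, 0.08, 0, 0, 0, 0.1, 0.004, 0, 0.05, 0, 0, 0, 0.1, 0, 0, 0, 0, 0, 0, 0.1, 0, 0, 0, 0, 0, 0, 0.1, 0, 0, 0, 0, 0, 0, 0.1]'

```text
time: 23.85
tool_pos: [0.4777, 0.2629, 0.2078]
tcp_rot: [0.747, 2.983, -0.025]
wrist_force: [-0.2, -0.1, -2.9]
width: 0.198
```

```bash
python3 v2.py 20
```

```text
t 23.85 pos [0.4777 0.2629 0.2078] w 0.198
[[-8.801e-01  4.711e-01  5.990e-02]
 [ 4.700e-01  8.821e-01 -3.210e-02]
 [-6.800e-02 -1.000e-04 -9.977e-01]]
F [-0.16 -0.12 -2.91] T [0.091 0.024 0.017] q [ 0.494  0.006  1.928 -0.062  1.171 -2.134]
mouth 1 1 [427.73458589 381.59100975] [368.99332973 429.61407765]
mouth 1 -1 [357.29224057 319.46692325] [473.7506471  483.89756022]
mouth -1 -1 [269.03152203 354.45116354] [534.22566291 377.68365702]
mouth -1 1 [338.60770514 417.67382621] [429.77018154 323.83690763]
mouth 0 0 [348.06483229 367.96666749] [451.69318567 403.62256484]
```

View pics/s20.png

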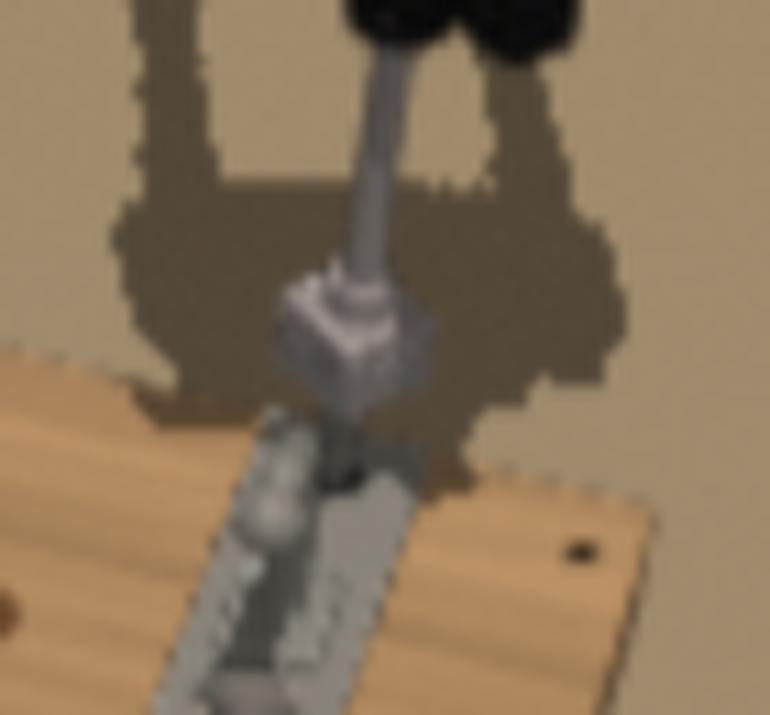

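arm_command --steps '[-0.012, 0.006, 0, 0, 0, 0, 0.1, 0.003, -0.0025, 0, 0.068, 0, 0.998, 0.1, 0.003, -0.0025, 0, 0.068, 0, 0.998, 0.1, 0.003, -0.0025, 0.0025, 0.068, 0, 0.998, 0.1, 0.003, -0.0025, 0.0025, 0.068, 0, 0.998, 0.1, 0, 0, 0, 0, 0, 0, 0.1]'

```text
time: 24.7
tool_pos: [0.4777, 0.263, 0.2076]
tcp_rot: [1.351, 2.768, -0.046]
wrist_force: [-1.0, 0.3, -2.7]
width: 0.199
```

```bash
python3 -c "
from h import *
plan([.4777,.2629,.207])"
```

```text
t 24.7 pos [0.4777 0.263  0.2076] w 0.199
[[-6.138e-01  7.884e-01  4.170e-02]
 [ 7.866e-01  6.152e-01 -5.360e-02]
 [-6.790e-02 -1.000e-04 -9.977e-01]]
F [-1.02  0.34 -2.71] T [0.175 0.064 0.095] q [ 0.501  0.025  1.909 -0.072  1.198 -1.706]
shift units [-0.003 -0.002  0.021] yaw now 127.96414699889509 tilt rotvec to vertical (tool,units) [-0.001  0.648 -0.   ]
```

arm_command --steps '[0.003, -0.0025, 0.0025, 0.068, 0, 0.998, 0.1, 0.003, -0.0025, 0.0025, 0.068, 0, 0.998, 0.1, 0.003, -0.0025, 0.0025, 0.068, 0, 0.998, 0.1, 0.003, -0.0025, 0.0025, 0.068, 0, 0.998, 0.1, 0.003, -0.0025, 0.0025, 0.068, 0, 0.998, 0.1, 0.003, -0.0025, 0.0025, 0.068, 0, 0.998, 0.1, 0, 0, 0, 0, 0, 0, 0.1]'

```text
time: 25.58
tool_pos: [0.4772, 0.2633, 0.2072]
tcp_rot: [2.147, 2.225, -0.073]
wrist_force: [0.3, -0.3, -1.4]
width: 0.2
```

```bash
python3 v2.py 21
```

```text
t 25.575 pos [0.4772 0.2633 0.2072] w 0.2
[[-0.0354  0.9994  0.0024]
 [ 0.9971  0.0354 -0.0677]
 [-0.0677  0.     -0.9977]]
F [ 0.31 -0.27 -1.39] T [0.266 0.05  0.089] q [ 0.498  0.052  1.881 -0.064  1.239 -1.086]
mouth 1 1 [382.31014518 418.97479936] [390.34330011 350.41183334]
mouth 1 -1 [423.21389078 356.20335147] [390.14712484 469.21852365]
mouth -1 -1 [318.75913937 320.42697203] [511.27713887 462.73417299]
mouth -1 1 [276.65593404 382.02247664] [510.92411102 343.98951021]
mouth 0 0 [350.13297301 369.0780217 ] [450.68114788 406.45312253]
```

View pics/s21.png

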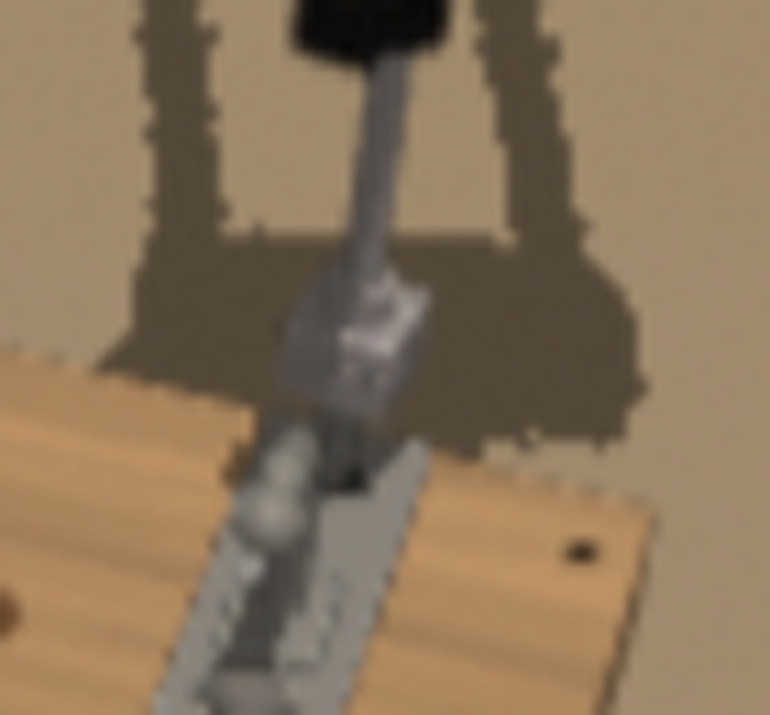

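View pics/t21.png

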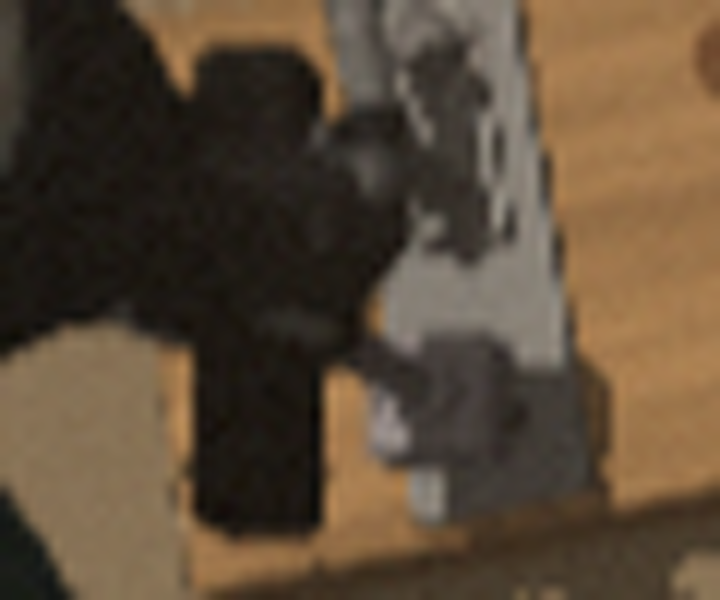

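arm_command --steps '[0.003, -0.0025, 0.0025, 0.068, 0, 0.998, 0.1, 0.003, -0.0025, 0.0025, 0.068, 0, 0.998, 0.1, 0.003, -0.0025, 0.0025, 0.068, 0, 0.998, 0.1, 0.003, -0.0025, 0.0025, 0.068, 0, 0.998, 0.1, 0.003, -0.0025, 0.0025, 0.068, 0, 0.998, 0.1, 0.003, -0.0025, 0.0025, 0.068, 0, 0.998, 0.1, 0.003, -0.0025, 0.0025, 0.068, 0, 0.998, 0.1, 0.003, -0.0025, 0.0025, 0.068, 0, 0.998, 0.1, 0, 0, 0, 0, 0, 0, 0.1]'

```text
time: 26.8
tool_pos: [0.4769, 0.264, 0.2067]
tcp_rot: [2.888, 1.167, -0.097]
wrist_force: [0.0, 1.2, -1.9]
width: 0.202
```

```bash
python3 v2.py 22
```

```text
t 26.8 pos [0.4769 0.264  0.2067] w 0.202
[[ 0.7176  0.6948 -0.0485]
 [ 0.6932 -0.7192 -0.0469]
 [-0.0674  0.     -0.9977]]
F [ 0.05  1.18 -1.9 ] T [ 0.21  -0.055  0.053] q [ 0.473  0.076  1.857 -0.021  1.273 -0.289]
mouth 1 1 [319.59866563 414.23877328] [452.47943711 324.23118103]
mouth 1 -1 [426.33925879 399.43782671] [362.73270446 408.17275521]
mouth -1 -1 [385.98273055 329.09586315] [443.57178525 492.39216038]
mouth -1 1 [281.03929783 343.43094509] [533.34290184 407.90947593]
mouth 0 0 [353.13799023 371.22188807] [448.03994293 408.04111227]
```

View pics/s22.png

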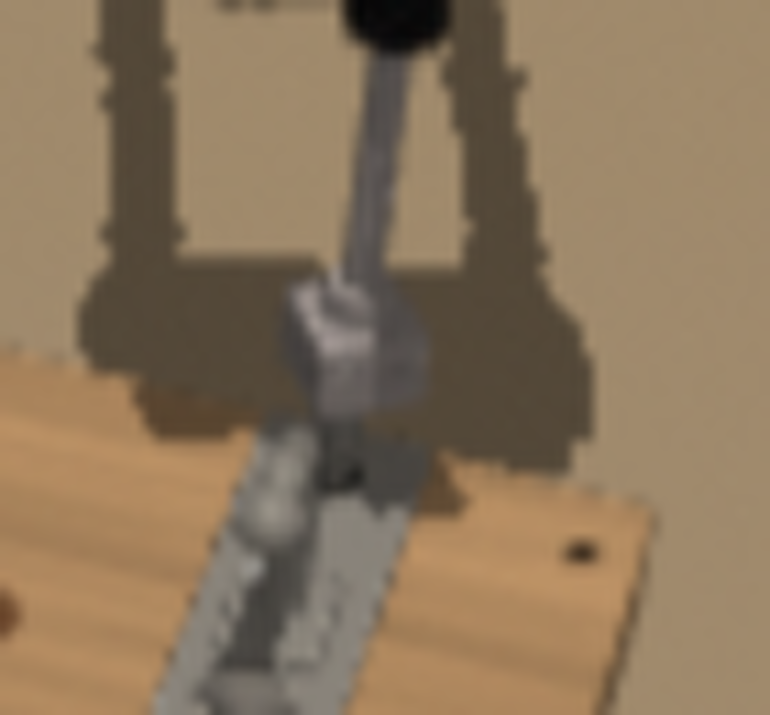

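View pics/t22.png

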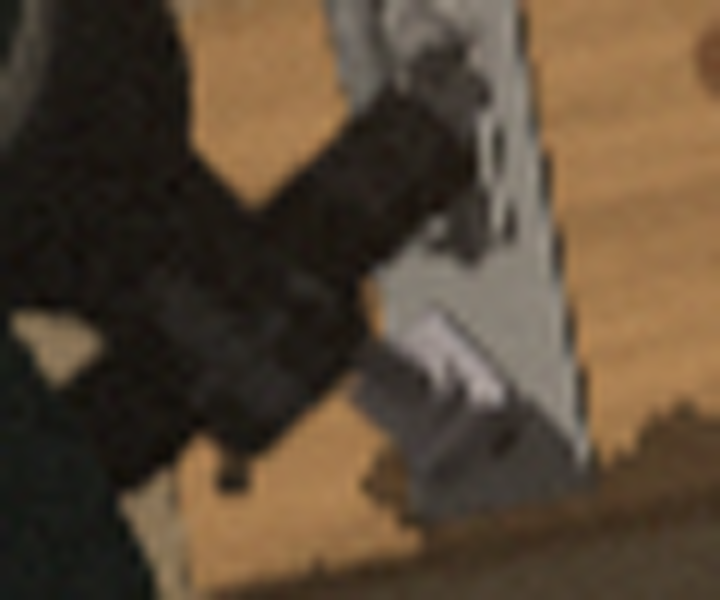

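arm_command --steps '[0.003, -0.0025, 0.0025, 0.068, 0, 0.998, 0.1, 0.003, -0.0025, 0.0025, 0.068, 0, 0.998, 0.1, 0.003, -0.0025, 0.0025, 0.068, 0, 0.998, 0.1, 0.003, -0.0025, 0.0025, 0.068, 0, 0.998, 0.1, 0.003, -0.0025, 0.0025, 0.068, 0, 0.998, 0.1, 0.003, -0.0025, 0.0025, 0.068, 0, 0.998, 0.1, 0.003, -0.0025, 0.0025, 0.068, 0, 0.998, 0.1, 0, 0, 0, 0, 0, 0, 0.1]'

```text
time: 27.9
tool_pos: [0.4771, 0.2648, 0.2061]
tcp_rot: [3.138, 0.055, -0.106]
wrist_force: [0.3, 0.4, -2.0]
width: 0.204
```

arm_command --steps '[0.003, -0.0025, 0.0025, 0.068, 0, 0.998, 0.1, 0.003, -0.0025, 0.0025, 0.068, 0, 0.998, 0.1, 0.003, -0.0025, 0.0025, 0.068, 0, 0.998, 0.1, 0.003, -0.0025, 0.0025, 0.068, 0, 0.998, 0.1, 0.003, -0.0025, 0.0025, 0.068, 0, 0.998, 0.1, 0.003, -0.0025, 0.0025, 0.068, 0, 0.998, 0.1, 0.003, -0.0025, 0, 0.068, 0, 0.998, 0.1, 0, 0, 0, 0, 0, 0, 0.1, 0, 0, 0, 0, 0, 0, 0.1]'

```text
time: 29.02
tool_pos: [0.4778, 0.2652, 0.2056]
tcp_rot: [-2.929, 1.066, 0.099]
wrist_force: [-1.0, 0.5, -1.7]
width: 0.202
```

```bash
python3 v2.py 23
```

```text
t 29.025 pos [0.4778 0.2652 0.2056] w 0.202
[[ 7.644e-01 -6.426e-01 -5.180e-02]
 [-6.411e-01 -7.662e-01  4.380e-02]
 [-6.780e-02 -3.000e-04 -9.977e-01]]
F [-1.01  0.49 -1.74] T [ 0.166 -0.015  0.034] q [0.421 0.052 1.885 0.065 1.235 1.097]
mouth 1 1 [280.24875428 354.79192185] [529.68810073 396.20698969]
mouth 1 -1 [329.84887112 423.96308375] [440.0435065  321.87905133]
mouth -1 -1 [431.78557537 401.69355995] [359.26316439 414.03639078]
mouth -1 1 [380.63825801 333.23616048] [448.9979063  488.89134984]
mouth 0 0 [355.5280876 378.0913683] [444.50640563 405.11847084]
```

View pics/s23.png

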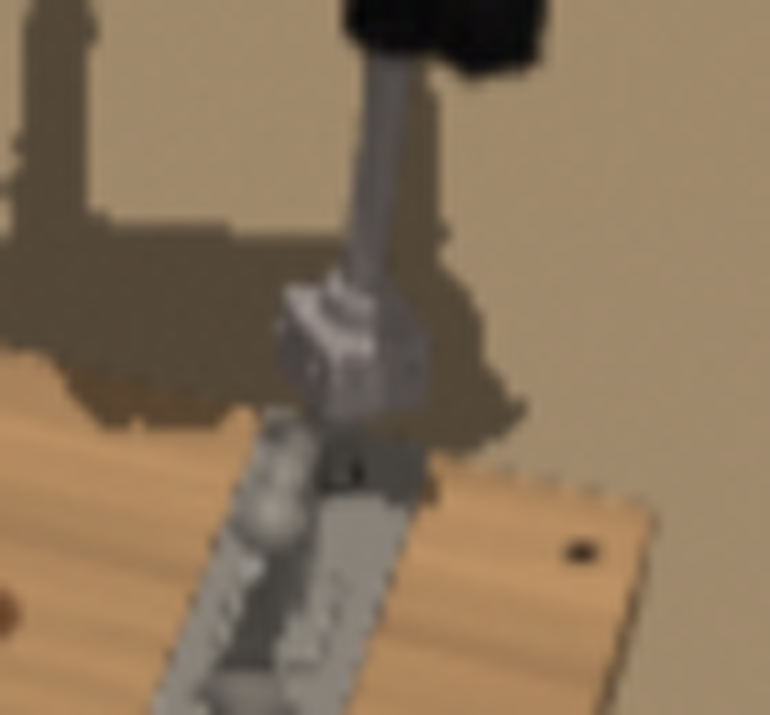

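View pics/t23.png

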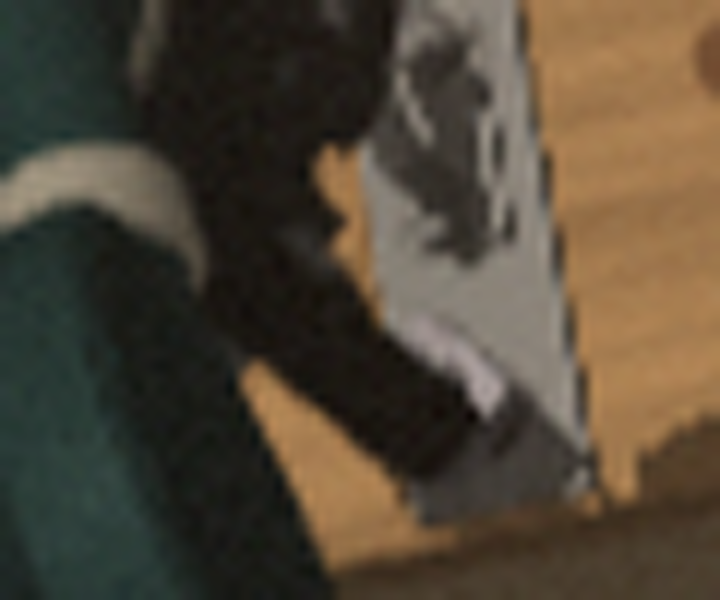

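arm_command --steps '[0.003, -0.0025, 0.0025, 0.068, 0, 0.998, 0.1, 0.003, -0.0025, 0.0025, 0.068, 0, 0.998, 0.1, 0.003, -0.0025, 0.0025, 0.068, 0, 0.998, 0.1, 0, 0, 0, 0, 0, 0, 0.1, -0.003, 0.0025, 0, -0.068, 0, -0.998, 0.1, 0, 0, 0, -0.02, 0, -0.3, 0.1, -0.004, 0, -0.06, 0, 0, 0, 0.1, -0.02, 0, -0.3, 0, 0, 0, 0.1, -0.03, 0, -0.5, 0, 0, 0, 0.1, -0.068, 0, -1, 0, 0, 0, 0.1]'

```text
time: 30.38
tool_pos: [0.4772, 0.2644, 0.2613]
tcp_rot: [-2.817, 1.325, 0.098]
wrist_force: [-0.3, 0.1, -2.2]
width: 0.2
```

arm_command --steps '[-0.068, 0, -1, 0, 0, 0, 0.1, -0.02, 0, -0.3, 0, 0, 0, 0.1, 0, 0, 0, 0, 0, 0, 0.1]'

```text
time: 30.75
tool_pos: [0.4784, 0.265, 0.3012]
tcp_rot: [-2.814, 1.323, 0.094]
wrist_force: [0.3, -0.4, -3.0]
width: 0.201
```

```bash
python3 -c "
from h import *
st()
save('top','t24.png',(185,195,220,220),20);save('scene','s24.png',(410,222,445,252),18)"
```

```text
t 30.75 pos [0.4784 0.265  0.3012] w 0.201
[[ 0.6365 -0.7701 -0.0416]
 [-0.7683 -0.6379  0.053 ]
 [-0.0674 -0.0018 -0.9977]]
F [ 0.32 -0.37 -3.01] T [-0.029 -0.025  0.013] q [ 0.418 -0.01   1.772  0.066  1.397  1.285]
```

View pics/t24.png

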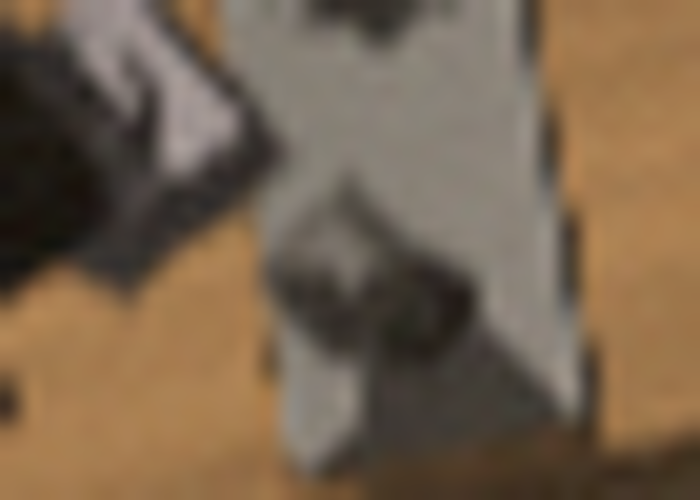

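View pics/s24.png

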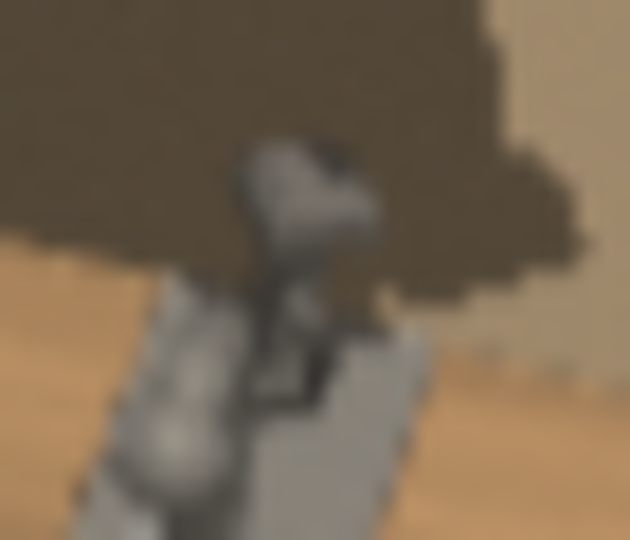

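arm_command --steps '[0, 0, 0, -0.068, 0, -0.998, 0.1, 0, 0, 0, -0.068, 0, -0.998, 0.1, 0, 0, 0, -0.068, 0, -0.998, 0.1, 0, 0, 0, -0.068, 0, -0.998, 0.1, 0, 0, 0, -0.068, 0, -0.998, 0.1, 0, 0, 0, -0.068, 0, -0.998, 0.1, 0, 0, 0, -0.068, 0, -0.998, 0.1, 0, 0, 0, -0.068, 0, -0.998, 0.1, 0, 0, 0, -0.068, 0, -0.998, 0.1, 0, 0, 0, -0.068, 0, -0.998, 0.1]'

```text
time: 32.1
tool_pos: [0.4772, 0.2646, 0.2982]
tcp_rot: [3.121, 0.269, -0.111]
wrist_force: [0.3, -0.2, -2.4]
width: 0.206
```

arm_command --steps '[0, 0, 0, -0.014, 0, -0.21, 0.1, 0, 0, 0, 0, 0, 0, 0.1]'

```text
time: 32.35
tool_pos: [0.4776, 0.2648, 0.2992]
tcp_rot: [3.119, 0.296, -0.109]
wrist_force: [-0.8, -0.5, -1.6]
width: 0.2
```

```bash
python3 -c "
from h import *
plan([.404,-.3055,.305])"
```

```text
t 32.35 pos [0.4776 0.2648 0.2992] w 0.2
[[ 9.798e-01  1.882e-01 -6.820e-02]
 [ 1.877e-01 -9.821e-01 -1.350e-02]
 [-6.960e-02  4.000e-04 -9.976e-01]]
F [-0.81 -0.46 -1.55] T [ 0.007 -0.074 -0.062] q [0.449 0.027 1.738 0.018 1.444 0.257]
shift units [-5.986 18.208  0.232] yaw now 10.843741145587838 tilt rotvec to vertical (tool,units) [0.004 0.664 0.   ]
```

arm_command --steps '[-0.3, 0.91, 0.012, 0, 0, 0, 0.1, -0.3, 0.91, 0.012, 0, 0, 0, 0.1, -0.3, 0.91, 0.012, 0, 0, 0, 0.1, -0.3, 0.91, 0.012, 0, 0, 0, 0.1, -0.3, 0.91, 0.012, 0, 0, 0, 0.1, -0.3, 0.91, 0.012, 0, 0, 0, 0.1, -0.3, 0.91, 0.012, 0, 0, 0, 0.1, -0.3, 0.91, 0.012, 0, 0, 0, 0.1, -0.3, 0.91, 0.012, 0, 0, 0, 0.1, -0.3, 0.91, 0.012, 0, 0, 0, 0.1]'

```text
time: 33.6
tool_pos: [0.441, -0.0211, 0.3026]
tcp_rot: [3.119, 0.296, -0.106]
wrist_force: [0.5, -0.6, -2.1]
width: 0.202
```

arm_command --steps '[-0.3, 0.91, 0.012, 0, 0, 0, 0.1, -0.3, 0.91, 0.012, 0, 0, 0, 0.1, -0.3, 0.91, 0.012, 0, 0, 0, 0.1, -0.3, 0.91, 0.012, 0, 0, 0, 0.1, -0.3, 0.91, 0.012, 0, 0, 0, 0.1, -0.3, 0.91, 0.012, 0, 0, 0, 0.1, -0.3, 0.91, 0.012, 0, 0, 0, 0.1, -0.3, 0.91, 0.012, 0, 0, 0, 0.1, -0.3, 0.91, 0.012, 0, 0, 0, 0.1, -0.3, 0.91, 0.012, 0, 0, 0, 0.1]'

```text
time: 34.85
tool_pos: [0.4043, -0.3061, 0.305]
tcp_rot: [3.12, 0.296, -0.106]
wrist_force: [0.5, -0.0, -1.0]
width: 0.202
```

arm_command --steps '[0, 0, 0, 0, 0, 0, 0.1, 0, 0, 0, 0, 0, 0, 0.1]'

```text
time: 35.1
tool_pos: [0.4045, -0.3048, 0.3049]
tcp_rot: [3.12, 0.296, -0.106]
wrist_force: [0.1, 0.7, -3.3]
width: 0.2
```

```bash
python3 -c "
from h import *
plan([.4038,-.3055,.158])
save('top','t25.png',(140,130,340,270),4);save('scene','s25.png',(200,80,330,200),6)"
```

```text
t 35.1 pos [ 0.4045 -0.3048  0.3049] w 0.2
[[ 0.9798  0.1883 -0.067 ]
 [ 0.1879 -0.9821 -0.0117]
 [-0.068  -0.0011 -0.9977]]
F [ 0.06  0.7  -3.3 ] T [ 0.017 -0.066  0.007] q [-0.66  -0.066  1.82  -0.051  1.434 -0.841]
shift units [0.307 0.023 4.888] yaw now 10.857314773782342 tilt rotvec to vertical (tool,units) [-0.011  0.65  -0.   ]
```

View pics/t25.png

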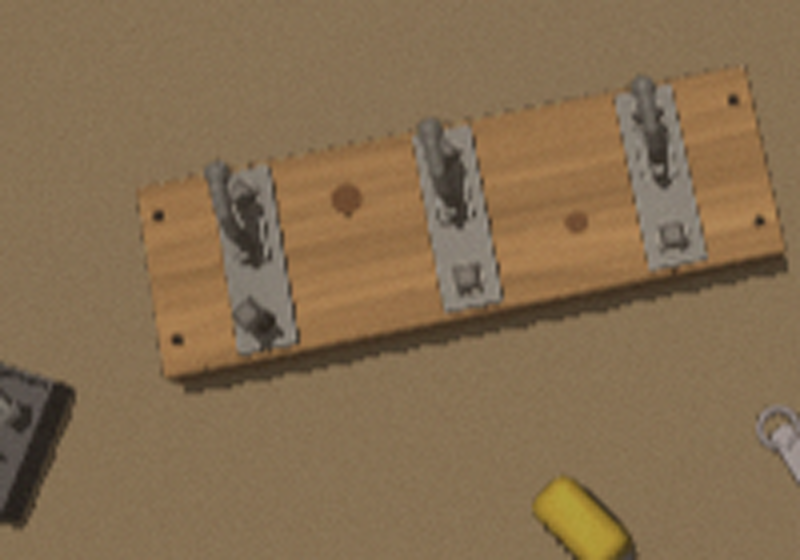

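View pics/s25.png

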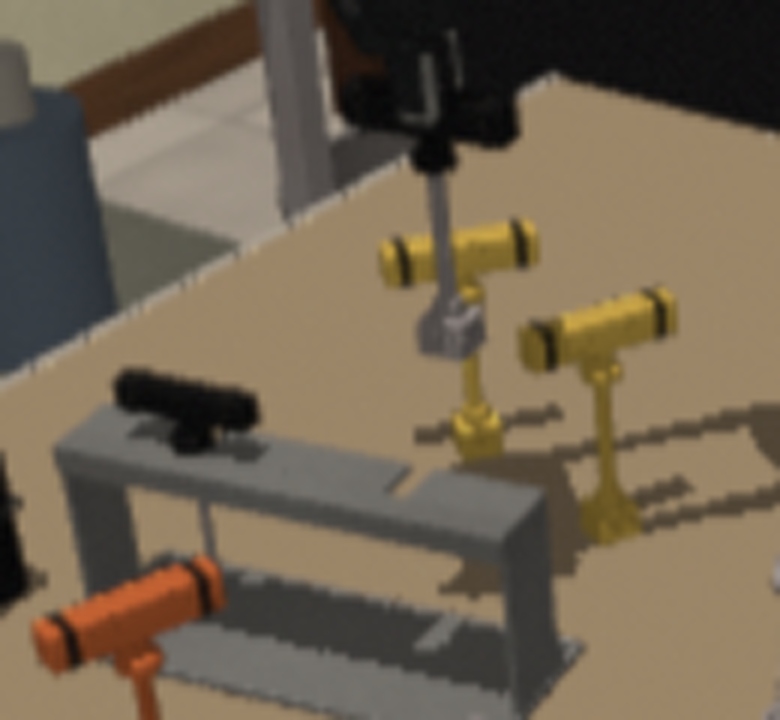

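arm_command --steps '[0.06, 0.005, 0.9, 0, 0, 0, 0.1, 0.06, 0.005, 0.9, 0, 0, 0, 0.1, 0.06, 0.005, 0.9, 0, 0, 0, 0.1, 0.05, 0.005, 0.9, 0, 0, 0, 0.1, 0.05, 0, 0.8, 0, 0, 0, 0.1, 0.03, 0, 0.49, 0, 0, 0, 0.1, 0, 0, 0, 0, 0, 0, 0.1, 0, 0, 0, 0, 0, 0, 0.1]'

```text
time: 36.2
tool_pos: [0.4049, -0.3063, 0.1594]
tcp_rot: [3.118, 0.298, -0.104]
wrist_force: [0.5, 0.5, -1.1]
width: 0.201
```

```bash
python3 -c "
from h import *
plan([.4665,-.2935,.158])
save('top','t26.png',(185,195,220,220),20);save('scene','s26.png',(215,100,315,175),8)
a=cv2.imread('pics/full_s26.png');cv2.imwrite('pics/s26b.png',cv2.resize(a[222:252,410:445],None,fx=18,fy=18,interpolation=cv2.INTER_CUBIC))"
```

```text
t 36.2 pos [ 0.4049 -0.3063  0.1594] w 0.201
[[ 0.9797  0.1897 -0.0653]
 [ 0.1892 -0.9818 -0.0139]
 [-0.0667  0.0013 -0.9978]]
F [ 0.52  0.52 -1.11] T [-0.009 -0.067 -0.006] q [-0.661  0.03   1.997 -0.056  1.158 -0.828]
shift units [ 2.097 -0.03  -0.094] yaw now 10.930246272218245 tilt rotvec to vertical (tool,units) [0.012 0.637 0.   ]
```

View pics/s26.png

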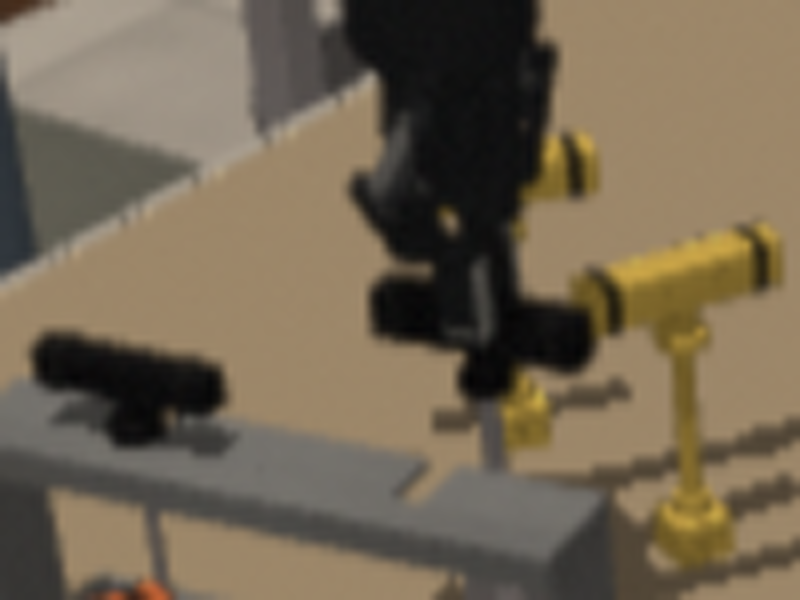

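View pics/t26.png

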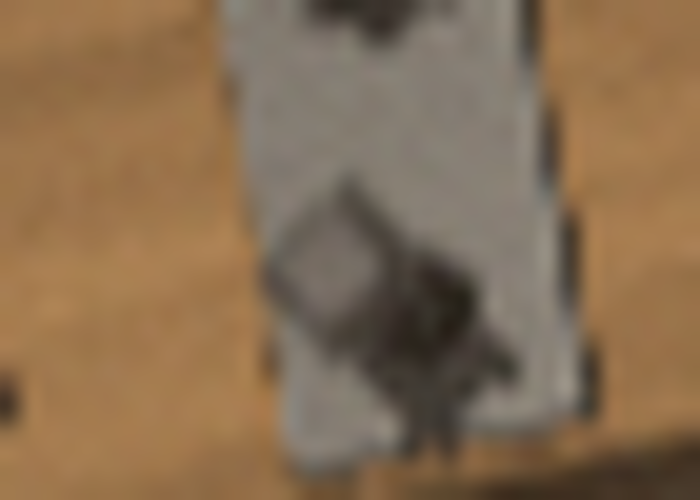

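View pics/s26b.png

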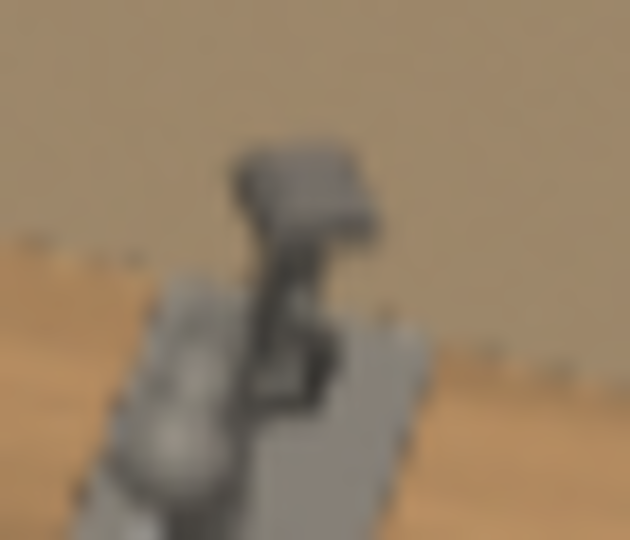

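```bash
python3 -c "
from h import *
i,K,P=cam('top'); j,Ks,Ps=cam('scene')
for h in((.4782,.2636),(.4787,.264),(.4803,.2646)):
  for z in(.0859,.080):
    X=(*h,z); print(X,(proj(K,P,X)-[185,195])*20,(proj(Ks,Ps,X)-[410,222])*18)
print(onz(K,P,(185+330/20,195+262/20),.0859),onz(K,P,(185+343/20,195+267/20),.080))
"
```

```text
(0.4782, 0.2636, 0.0859) [329.32976281 257.87485076] [308.54982887 163.91764067]
(0.4782, 0.2636, 0.08) [341.88302911 265.37701187] [304.35501776 194.42562025]
(0.4787, 0.264, 0.0859) [326.4558548  254.23166345] [309.69821455 166.69226099]
(0.4787, 0.264, 0.08) [339.02316026 261.7523184 ] [305.49834488 197.20565143]
(0.4803, 0.2646, 0.0859) [322.37244302 242.48289647] [309.08217511 173.99692573]
(0.4803, 0.2646, 0.08) [334.95780139 250.06316434] [304.87931986 204.52402027]
[0.47764043 0.26349109 0.0859    ] [0.47797656 0.2634428  0.08      ]
```

arm_command --steps '[0.3, -0.005, -0.015, 0, 0, 0, 0.1, 0.3, -0.005, -0.015, 0, 0, 0, 0.1, 0.3, -0.005, -0.015, 0, 0, 0, 0.1, 0, 0, 0, 0, 0, 0, 0.1]'

```text
time: 36.9
tool_pos: [0.4314, -0.3002, 0.1577]
tcp_rot: [3.119, 0.3, -0.106]
wrist_force: [-0.3, -0.1, -2.8]
width: 0.204
```

```bash
python3 -c "
from h import *
plan([.4665,-.2935,.157])
save('scene','s27.png',(215,100,315,175),8)"
```

```text
t 36.9 pos [ 0.4314 -0.3002  0.1577] w 0.204
[[ 9.794e-01  1.904e-01 -6.660e-02]
 [ 1.900e-01 -9.817e-01 -1.280e-02]
 [-6.780e-02 -1.000e-04 -9.977e-01]]
F [-0.3  -0.06 -2.79] T [-0.026 -0.087  0.038] q [-0.622  0.068  1.96  -0.054  1.161 -0.791]
shift units [ 1.189  0.002 -0.057] yaw now 10.978787082813271 tilt rotvec to vertical (tool,units) [-0.001  0.648 -0.   ]
```

View pics/s27.png

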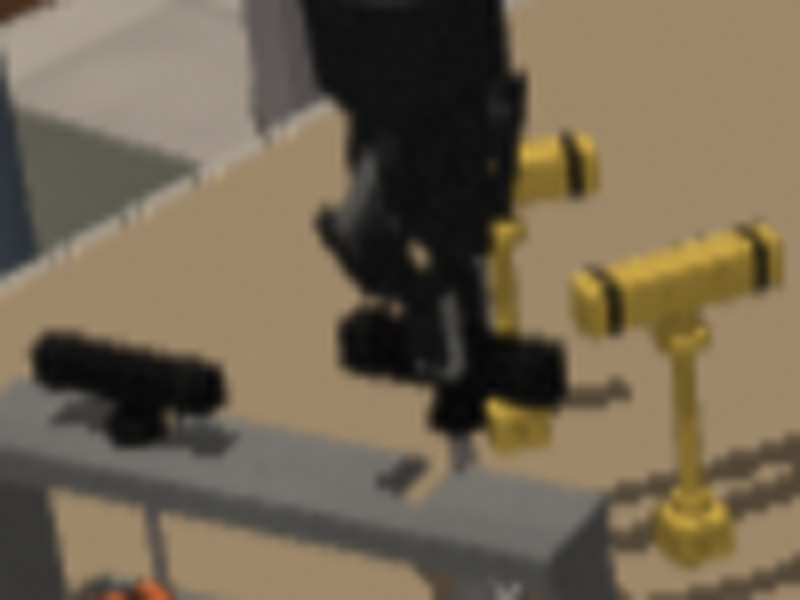

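arm_command --steps '[0.25, 0, -0.015, 0, 0, 0, 0.1, 0.25, 0, -0.015, 0, 0, 0, 0.1, 0, 0, 0, 0, 0, 0, 0.1]'

```text
time: 37.33
tool_pos: [0.446, -0.2976, 0.1577]
tcp_rot: [3.119, 0.299, -0.106]
wrist_force: [-0.1, 0.3, -4.3]
width: 0.198
```

arm_command --steps '[0.25, 0, -0.015, 0, 0, 0, 0.1, 0.25, 0, -0.015, 0, 0, 0, 0.1, 0.18, 0, -0.01, 0, 0, 0, 0.1, 0, 0, 0, 0, 0, 0, 0.1, 0, 0, 0, 0, 0, 0, 0.1]'

```text
time: 37.95
tool_pos: [0.4653, -0.2936, 0.1574]
tcp_rot: [3.119, 0.298, -0.107]
wrist_force: [0.3, 0.4, -2.8]
width: 0.2
```

```bash
python3 -c "
from h import *
plan([.4665,-.2935,.148])
save('scene','s28.png',(215,100,315,175),8)"
```

```text
t 37.95 pos [ 0.4653 -0.2936  0.1574] w 0.2
[[ 9.796e-01  1.896e-01 -6.710e-02]
 [ 1.891e-01 -9.819e-01 -1.270e-02]
 [-6.820e-02 -2.000e-04 -9.977e-01]]
F [ 0.31  0.35 -2.79] T [ 0.07  -0.032  0.009] q [-0.578  0.116  1.909 -0.051  1.167 -0.747]
shift units [0.063 0.003 0.308] yaw now 10.927546809343472 tilt rotvec to vertical (tool,units) [-0.002  0.652  0.   ]
```

View pics/s28.png

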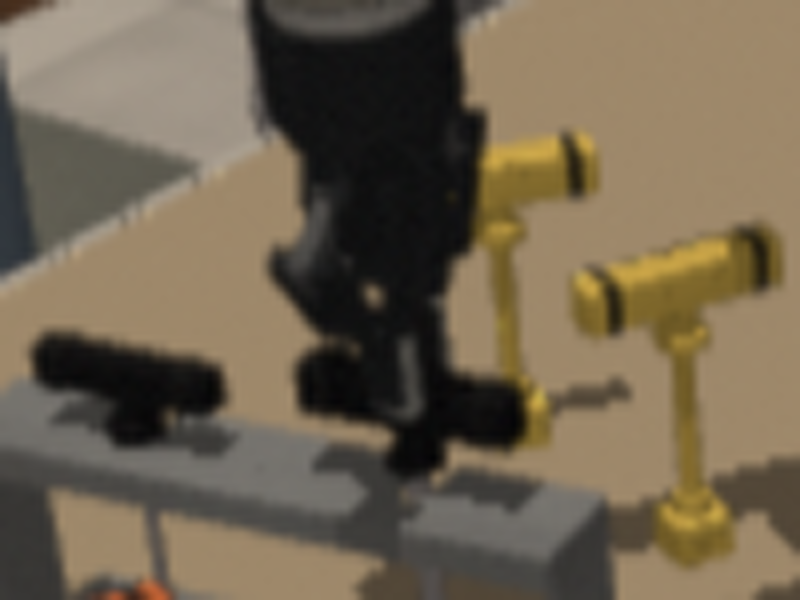

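arm_command --steps '[0.03, 0, 0.14, 0, 0, 0, 0.1, 0.02, 0, 0.1, 0, 0, 0, 0.1, 0, 0, 0, 0, 0, 0, 0.1]'

```text
time: 38.38
tool_pos: [0.4659, -0.2933, 0.1496]
tcp_rot: [3.12, 0.298, -0.107]
wrist_force: [-0.8, -0.2, -2.7]
width: 0.201
```

arm_command --steps '[0.007, 0, 0.05, 0, 0, 0, 0.1, 0, 0, 0, 0, 0, 0, 0.1]'

```text
time: 38.62
tool_pos: [0.4664, -0.2934, 0.1486]
tcp_rot: [3.119, 0.298, -0.106]
wrist_force: [0.6, 0.5, -2.8]
width: 0.201
```

arm_command --steps '[0.003, 0, 0.03, 0, 0, 0, 0.1, 0, 0, 0, 0, 0, 0, 0.1]'

```text
time: 38.88
tool_pos: [0.4665, -0.2935, 0.1478]
tcp_rot: [3.119, 0.298, -0.106]
wrist_force: [-0.4, 0.3, -2.8]
width: 0.205
```

```bash
python3 -c "
from h import *
plan([.4665,-.2935,.148])
save('scene','s29.png',(215,100,315,200),7)"
```

```text
t 38.875 pos [ 0.4665 -0.2935  0.1478] w 0.205
[[ 0.9796  0.1894 -0.0667]
 [ 0.189  -0.9819 -0.0129]
 [-0.0679 -0.     -0.9977]]
F [-0.4   0.35 -2.77] T [ 0.022 -0.049  0.023] q [-0.576  0.126  1.916 -0.052  1.149 -0.745]
shift units [-0.     0.    -0.008] yaw now 10.918536573019258 tilt rotvec to vertical (tool,units) [-0.     0.648  0.   ]
```

View pics/s29.png

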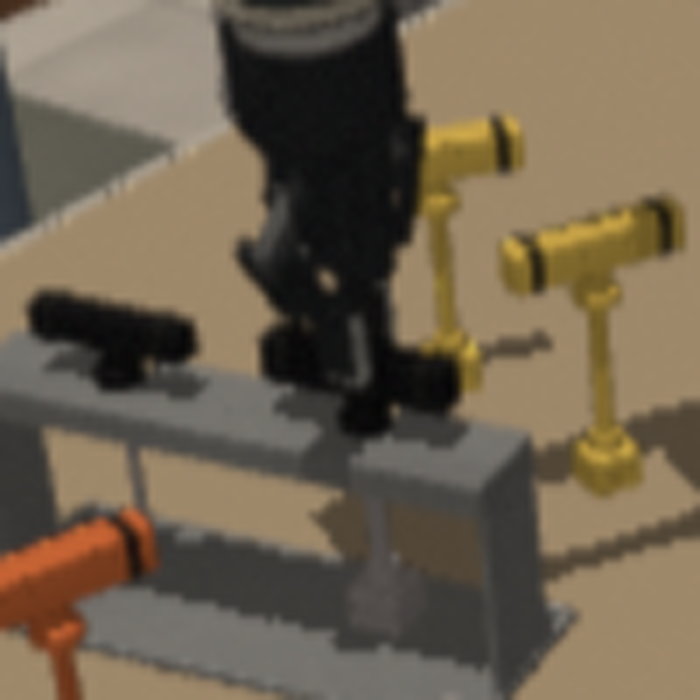

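arm_command --steps '[0.002, 0, 0.03, 0, 0, 0, 0.1, 0, 0, 0, 0, 0, 0, 0.1]'

```text
time: 39.17
tool_pos: [0.4666, -0.2935, 0.147]
tcp_rot: [3.119, 0.298, -0.106]
wrist_force: [-0.1, -0.5, -2.4]
width: 0.204
```

arm_command --steps '[0.002, 0, 0.025, 0, 0, 0, 0.1, 0, 0, 0, 0, 0, 0, 0.1]'

```text
time: 39.42
tool_pos: [0.4666, -0.2936, 0.1469]
tcp_rot: [3.119, 0.298, -0.106]
wrist_force: [-2.0, 0.9, 4.1]
width: 0.204
```

arm_command --steps '[0, 0, 0, 0, 0, 0, 0.3, 0, 0, 0, 0, 0, 0, 0.4, 0, 0, 0, 0, 0, 0, 0.6, 0, 0, 0, 0, 0, 0, 0.6, 0, 0, 0, 0, 0, 0, 0.6]' --squeeze 20

```text
time: 40.05
tool_pos: [0.4665, -0.2935, 0.1461]
tcp_rot: [3.119, 0.298, -0.106]
wrist_force: [-0.1, 0.7, 0.4]
width: 0.599
```

arm_command --steps '[-0.02, 0, -0.3, 0, 0, 0, 0.6, -0.04, 0, -0.6, 0, 0, 0, 0.6, -0.05, 0, -0.8, 0, 0, 0, 0.6, -0.068, 0, -1, 0, 0, 0, 0.6, -0.068, 0, -1, 0, 0, 0, 0.6, 0, 0, 0, 0, 0, 0, 0.6]'

```text
time: 40.8
tool_pos: [0.4688, -0.2948, 0.2623]
tcp_rot: [3.114, 0.297, -0.096]
wrist_force: [0.4, -0.4, -1.1]
width: 0.597
```

```bash
python3 -c "
from h import *
st()
save('scene','s30.png',(200,110,300,210),7);save('top','t30.png',(140,120,520,270),2)"
```

```text
t 40.8 pos [ 0.4688 -0.2948  0.2623] w 0.597
[[ 0.9801  0.1894 -0.0597]
 [ 0.1887 -0.9819 -0.0174]
 [-0.0619  0.0058 -0.9981]]
F [ 0.42 -0.39 -1.15] T [ 0.021 -0.029  0.003] q [-0.576  0.042  1.79  -0.048  1.351 -0.755]
```

View pics/s30.png

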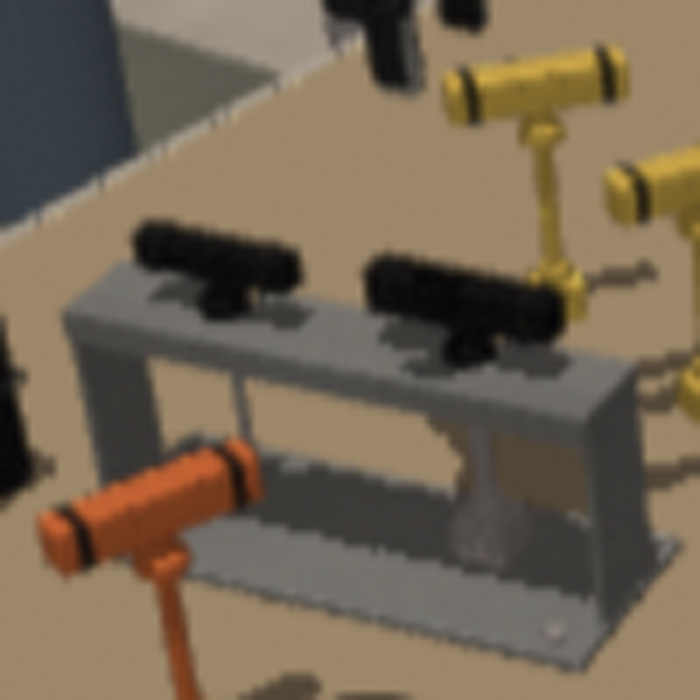

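View pics/t30.png

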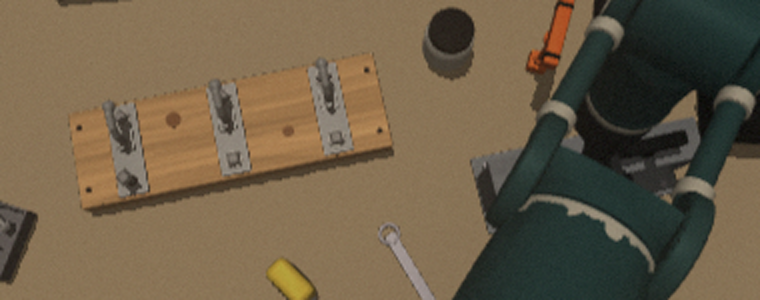

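arm_command --steps '[0, 0, 0, 0, 0, 0, 0.6, 0, 0, 0, 0, 0, 0, 0.6, 0, 0, 0, 0, 0, 0, 0.6]'

```text
time: 41.28
tool_pos: [0.4663, -0.2932, 0.2565]
tcp_rot: [3.12, 0.298, -0.108]
wrist_force: [1.2, 0.6, -0.9]
width: 0.599
```

```bash
python3 -c "
from h import *
bot.finish_job(); st()"
```

```text
the job is handed in; nothing more can be done
the job is handed in; nothing more can be done
```

The loose screw is standing square and turned clockwise, the driver is back upright in its left slot, and the job was handed in at about 41 s; no verdict was reported.

**What I did**
- I took the driver from the left slot. It sat about 3.9° tilted in the jaws, so I tilted the tool to hold it plumb.
- I slid the socket over the screw's head, stood the screw up, and lifted off to look. Then I went back on and turned it clockwise, with the tool turning about 210°.
- I backed off slightly, lifted clear, and hung the driver back in the left slot.

**Last checks**
- **Turn:** in the top view the head's flats had moved about 193° (3.4 rad), against the 2.8 rad needed. I assumed the head followed the socket, because flats alone only show the turn to within a quarter turn.
- **Squareness:** the top view puts the head about 0.5 mm off the hole axis (roughly 0.015 rad). The scene view disagreed by 1–2 mm along its line of sight, where it measures poorly, so I trusted the top view.
- **Force:** every wrist reading while on the screw stayed within about 3 N.
- **Driver:** the collar touched the rack at the same height as before (TCP at 0.147 m). After release the driver looks upright where it started.
- **Bystanders:** the hex key, jar and look-alikes appear unmoved in the pictures; I did not measure them.

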